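# Clamp terminal bases on parallels and tap them down

## Robot

A 6-joint arm with a two-finger parallel gripper is mounted at the origin on the work surface. World frame = base frame: x ahead of the robot, y to its left, z up, the work surface at z = 0. Lengths are in m, angles in rad, forces in N, time in s.
With the tool pointing down it reaches from about 0.4 to 0.825 m from the base axis. Payload 7 kg.
Tool frame: the origin (TCP) lies on the mounting face of the last link; the fingertips stand 178 mm ahead of it and the grasp point (between the pads) lies 159 mm ahead of it; z points along the fingers, y is the direction in which the jaws open and shut (so a half turn about z gives the same grasp; the last joint's range is limited). The gripper opens to 88 mm and grips with 3 to 60 N. Pads are 19 mm wide; open, the fingers measure 130 mm over their backs; the gripper's body (78 mm by 193 mm) begins 47 mm behind the grasp point.
Start: joints at [-0.828, 0.359, 0.012, 0, -1.224, -0.288], TCP at [0.296, -0.606, 0.405] pointing down, gripper open.
Joint ranges: [-3.07, 3.07], [-1.43, 2.12], [-1.02, 1.25], [-3.03, 1.67], [-3.05, -0], [-3.03, 3.03]. Speed limits (rad/s): [2.39, 2.39, 3.01, 3.14, 3.14, 3.14].

## Interface

Orientations are given as [roll, pitch, yaw] about the fixed x, y, z axes, in that order (R = Rz(yaw) Ry(pitch) Rx(roll)).
In Python, from station import * gives the robot as it stands.
- The arm moves only by the tool arm_command, never from a script. Its argument "targets" is a list of rows, each a list of 3 entries, a list of its own where there are three numbers: the turn, a rotation vector about the world's x, y, z in rad, then the shift along the world's x, y, z in mm, then the closure, from 0 (fully open) to 1 (shut). In form: [[[wx, wy, wz], [tx, ty, tz], fingers], ...]. A call has 1 to 8 rows; each row shifts and turns the commanded pose from where the row before left it; what a row does not reach is not made up. A row lasts 1/10 s, in which the tool goes at most 50 mm and 8.59 degrees, less where a joint would pass 70% of its speed; a pose out of reach is approached as far as the arm can. A call with a gripper value outside its range is refused whole. The fingers move at their own pace and stop on an object; "squeeze" is the grip in N (left out, the last holds). Time passes only in rows, so rows that do not move let the fingers close. It gives the time, the measured TCP pose, the force and the opening at its end, in the units of the state.
- get_state(): the state, without advancing time (a new reading comes with each control period).
- grab_frame(name): name is "scene" or "top"; returns (picture, depth): 384x512x3 uint8, red, green, blue; 384x512 float32, m along the optical axis (not along the pixel's ray), 0 where there is no reading.
- camera_params(name): a dict with "mtx" (3x3 intrinsics, pixels), "k1" (the pictures are not rectified: a ray, as slopes to the right and down, at radius r is drawn at 1 + k1 r^2 times it, then the intrinsics apply), "eye" and "orientation" of the camera in the world. Camera axes: x right, y down, z forward; pixel columns grow to the right and rows downward; lengths in m; the calibration is good to about 2 mm. A picture is of the moment at which its call begins. camera_params takes no time and is no camera call.
- job_done(): hands the job in, once; it reports no verdict.
The state is a dict: "t": time; "q": joint angles; "qd": joint speeds; "joint_efforts": joint torques, N m; "eef_pos": TCP position; "ee_rot": TCP orientation; "force": force on the tool from outside, world axes, zero at the start; "moment": the same for the moment, N m; "width": finger opening in m.
Only numpy, scipy, OpenCV 4.12 (cv2) and the standard library are available. Lean on these libraries where they do the work, as an engineer would, in place of code of your own. Each camera call takes 0.05 s, during which the arm holds its last target.

## Task

Get the loose porcelain terminal bases on the bench (two or three of them) ready for drilling: stand them upright, side by side, on the two parallels between the open jaws of the vise, and then crank the vise tight, all the way to its stop. Tightening lifts the bases and leaves the parallels loose, so take the mallet and tap each base down again until it sits fully home and the parallels under it can no longer slide; once the vise has gripped them, touch the bases with nothing but the mallet. Finish by standing the mallet back upright on its rubber mat, and do not disturb the tray of screws, the stack of finished bases or the screwdriver.

Things in the scene. Friction and masses are not known exactly. Their poses are not given: they have to be found in the camera images.
- vise: Fixed self-centring bench vise, blue with steel jaw faces, on a round base; place and yaw vary. Origin on the bench under its middle, z up. Both jaws close equally along its y towards the middle plane y = 0; the crank is at its -y end. Body 120 (x) by 200 (y) mm, 95 mm high. Jaws 150 mm long in x (-75 to 75), tops at z = 133 mm, each 50 mm deep in y behind its face.
- bed (a point): Middle of the flat bed between the jaws, at x = 0, y = 0, z = 95 mm of the vise. Each jaw face is 32 mm from it in y at crank 0, and 0.64 mm nearer per radian of crank.
- jaw_a (a point): Middle of the top edge of the +y jaw face at crank 0 (fixed point of the vise, x = 0, y = 32, z = 133 mm). The faces meet the bases at about crank 14.1 rad; beyond that they press with springy, growing force and ride up under load, carrying the bases straight up by 3 to 5 mm. A base stays up, held by friction, until pushed down from above with about 5 to 15 N; then it stays down.
- crank (a joint): Angle of the vise's hand crank, rad, from 0 (open) to 22.3 (the stop, tight; 4 mm of jaw travel a turn). Starts between 0 and 3; grows when turned clockwise as seen from the handle's end, looking along the vise's +y. Its axis runs along the vise's y at x = 0, z = 70 mm; at value t the handle is at x = 42 sin t, z = 70 + 42 cos t mm. Friction about 3 N at the handle; it stays where it is left.
- crank_grip (a point): Middle of the useful part of the crank handle, a freely spinning black grip, 18 mm thick, lying along the vise's y from y = -144 to -222 mm; this point is at y = -194 mm. The crank arm turns in the plane y = -130 to -142 mm.
- parallel_a: Steel parallel bar 200 x 12 x 20 mm (x, y, z) lying along the vise's x on the vise bed at y = 14 to 18 mm of the vise, on the +y jaw's side, already in its place for the bases; loose. Origin at the middle of its underside. Its top is 115 mm above the bench; its ends stick out past the jaws.
- parallel_b: The same at y = -14 to -18 mm, on the -y (crank side) jaw's side.
- mallet: Small soft-faced mallet standing upright on one face: head a vertical cylinder 44 mm in diameter and 90 mm long, orange faces at both ends; black handle 19 mm thick, sticking out level along the mallet's +x to 158 mm from the head's axis, its centre line 45 mm above the lower face. Mass 0.4 kg, most of it in the head. Origin at the middle of the lower face, z up.
- mat: Fixed black rubber mat 150 x 150 x 4 mm on which the mallet stands; its place varies. Origin at the middle of its underside.
- screw_tray: Loose cardboard tray 130 x 180 x 35 mm with brass screws, origin under its middle; leave alone.
- stack: Stack of three finished bases (one piece, 40 x 46 x 126 mm), origin under its middle; leave alone.
- driver: Red-handled screwdriver lying on the bench, 190 mm long; leave alone.
- base_a: Loose cream-white porcelain terminal base, 40 (x) x 46 (y) x 42 (z) mm, 0.15 kg, upright on the bench; origin at the middle of its underside. Two ribs 12 mm wide, 14 mm high run along x on top at both y sides, with flush brass screws and a well between. The 46 mm side goes across the jaws; seated, its top 24 mm stand above them. Two or three of the three are present.
- base_b: The same as base_a.
- base_c: The same as base_a.

How it is judged:
On the way, in this order (a step that is already met when the one before it is completed fails the run):
1. every base stands upright on both parallels between the jaws, the vise still open (x of base_a in the frame of vise between -0.06 and 0.06 m and y of base_a in the frame of vise between -0.012 and 0.012 m and z of base_a in the frame of vise between 0.112 and 0.1165 m and angle between each of base_a, base_b, base_c's own z axis and vertical below 0.06 rad and angle between the y axis of each of base_a, base_b, base_c and the y axis of vise, either way round below 0.12 rad and x of base_b in the frame of vise between -0.06 and 0.06 m and y of base_b in the frame of vise between -0.012 and 0.012 m and z of base_b in the frame of vise between 0.112 and 0.1165 m and x of base_c in the frame of vise between -0.06 and 0.06 m and y of base_c in the frame of vise between -0.012 and 0.012 m and z of base_c in the frame of vise between 0.112 and 0.1165 m and x of parallel_a in the frame of vise between -0.035 and 0.035 m and y of parallel_a in the frame of vise between -0.03 and 0.03 m and z of parallel_a in the frame of vise between 0.093 and 0.0975 m and x of parallel_b in the frame of vise between -0.035 and 0.035 m and y of parallel_b in the frame of vise between -0.03 and 0.03 m and z of parallel_b in the frame of vise between 0.093 and 0.0975 m and value of joint crank below 12 rad), for 0.2 s.
2. the vise is cranked tight, with the bases between the jaws (value of joint crank above 21.4 rad), for 0.2 s.
3. every clamped base is tapped down fully home on the parallels (x of base_a in the frame of vise between -0.06 and 0.06 m and y of base_a in the frame of vise between -0.012 and 0.012 m and z of base_a in the frame of vise between 0.112 and 0.1165 m and angle between each of base_a, base_b, base_c's own z axis and vertical below 0.06 rad and angle between the y axis of each of base_a, base_b, base_c and the y axis of vise, either way round below 0.12 rad and x of base_b in the frame of vise between -0.06 and 0.06 m and y of base_b in the frame of vise between -0.012 and 0.012 m and z of base_b in the frame of vise between 0.112 and 0.1165 m and x of base_c in the frame of vise between -0.06 and 0.06 m and y of base_c in the frame of vise between -0.012 and 0.012 m and z of base_c in the frame of vise between 0.112 and 0.1165 m and x of parallel_a in the frame of vise between -0.035 and 0.035 m and y of parallel_a in the frame of vise between -0.03 and 0.03 m and z of parallel_a in the frame of vise between 0.093 and 0.0975 m and x of parallel_b in the frame of vise between -0.035 and 0.035 m and y of parallel_b in the frame of vise between -0.03 and 0.03 m and z of parallel_b in the frame of vise between 0.093 and 0.0975 m and value of joint crank above 21.4 rad), for 0.3 s.
At the end, for the whole second after the job is handed in: Vise tight (crank past 21.4 rad); every base present upright between the jaws (within 60 mm of mid-vise along them, 12 mm across, 0.12 rad of square), underside at most 1.5 mm above the parallels' tops; both parallels on the bed; mallet upright, centre within 60 mm of the mat's (all of step 3 and horizontal distance between mallet and mat below 0.06 m and angle between mallet's own z axis and vertical below 0.1 rad and height (world z) of mallet below 0.012 m and linear speed of mallet below 0.03 m/s and linear speed of each of base_a, base_b, base_c below 0.02 m/s); the robot touches nothing.
It fails at once if the gripper or arm touches a base once the vise has gripped it (crank past 15 rad) (value of joint crank above 15 rad and (contact force between any of the fingers, the arm and base_a above 1.5 N or contact force between any of the fingers, the arm and base_b above 1.5 N or contact force between any of the fingers, the arm and base_c above 1.5 N)).
It fails at once if the tray of screws, the stack of finished bases or the screwdriver is moved more than 30 mm or the stack is tipped (distance of any of screw_tray, stack, driver from where it was at the start of the episode above 0.03 m or angle between stack's own z axis and vertical above 0.3 rad).
Of base_a, base_b, base_c only 2 to 3 are there at a start; the rules pass over those that are not, and their reading is None.
At some moment in a run one of base_a, base_b, base_c may be knocked a few centimetres aside while the robot is not near it.
It also fails if it takes over 210 s, if anything falls off the work surface, if the arm or the gripper's body presses on something with over 40 N, if the wrist force passes 120 N, or if a joint passes its speed limit or range.

## Working session

There is one attempt and no reset: what is moved stays moved. The work goes in short steps, Python scripts to look and compute and a tool call to move; the robot and the scene stay as the last step left them, time stands still between calls to the robot, and variables do not carry over. Pictures are saved under pics/ and viewed, and the job is handed in when it is done.

Besides the shell and the picture viewer there is one more tool, called after ">>>" as name([rows], argument=value, ...), one row to a line, values as JSON. arm_command: Moves the arm, as the interface text tells. Its arguments: {"type":"object","properties":{"targets":{"type":"array"},"squeeze":{"type":"number"}},"required":["targets"]}

```bash
ls; mkdir -p pics
python3 - <<'E'
from station import *
import cv2
print(get_state())
for n in ("scene","top"):
    print(camera_params(n))
    p,d=grab_frame(n); cv2.imwrite(f"pics/{n}0.png",p[:,:,::-1]); import numpy as np; np.save(f"pics/{n}0.npy",d)
E
```

```text
pics
{'t': 0.0, 'q': array([-8.27890750e-01,  3.59407539e-01,  1.10401198e-02, -3.51777725e-04,
       -1.22412344e+00, -2.88116268e-01]), 'qd': array([-0.00119264,  0.00111616,  0.00079297, -0.00150831,  0.00048276,
        0.00064129]), 'joint_efforts': array([-1.24684384e-04, -5.82724643e+01,  2.93055296e+01,  6.99744165e+00,
        6.64417574e-03, -1.48662589e-04]), 'eef_pos': array([ 0.29642728, -0.60620306,  0.40370063]), 'ee_rot': array([ 3.13987400e+00, -1.64482052e-04, -2.68692301e+00]), 'force': array([ 0.08641043, -0.88006473,  0.00502401]), 'moment': array([-0.02543649, -0.01428214, -0.06214995]), 'width': 0.08757674165284882}
{'mtx': array([[386.24736894,   0.        , 261.38660264],
       [  0.        , 386.24736894, 195.73131826],
       [  0.        ,   0.        ,   1.        ]]), 'k1': -0.07933914121091942, 'eye': array([ 1.47651405, -0.05323806,  0.79033929]), 'orientation': array([-2.22799347,  0.02349838,  1.53016902])}
{'mtx': array([[447.64851698,   0.        , 259.09875979],
       [  0.        , 447.64851698, 193.00795697],
       [  0.        ,   0.        ,   1.        ]]), 'k1': -0.15385576891441488, 'eye': array([ 0.36218832, -0.02356616,  1.2034078 ]), 'orientation': array([-2.90243252e+00, -1.79662633e-03, -1.46106185e+00])}
```

View pics/scene0.png

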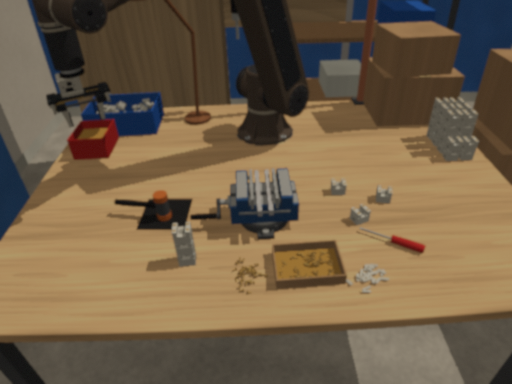

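View pics/top0.png

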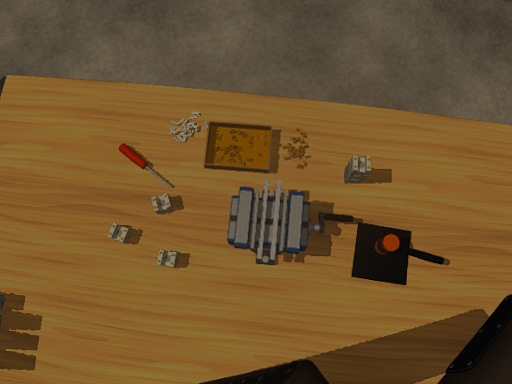

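```bash
cat > h.py <<'E'
import numpy as np, cv2
from station import *
from scipy.spatial.transform import Rotation as Ro
def cam(n):
    c=camera_params(n); return c, Ro.from_euler('xyz',c['orientation']).as_matrix()
def slopes(n,uv):
    c,R=cam(n); return cv2.undistortPoints(np.array(uv,float).reshape(-1,1,2),c['mtx'],np.array([c['k1'],0,0,0.])).reshape(-1,2)
def plane(n,uv,z):
    c,R=cam(n); s=slopes(n,uv); d=np.c_[s,np.ones(len(s))]@R.T
    return c['eye']+d*((z-c['eye'][2])/d[:,2])[:,None]
def proj(n,P):
    c,R=cam(n); P=np.array(P,float).reshape(-1,3)
    rv=cv2.Rodrigues(R.T)[0]; return cv2.projectPoints(P,rv,-R.T@c['eye'],c['mtx'],np.array([c['k1'],0,0,0.]))[0].reshape(-1,2)
def cloud(n,d):
    h,w=d.shape; vv,uu=np.mgrid[:h,:w]; s=slopes(n,np.c_[uu.ravel(),vv.ravel()]); c,R=cam(n)
    P=np.c_[s,np.ones(len(s))]*d.ravel()[:,None]
    P=P@R.T+c['eye']; P[d.ravel()==0]=np.nan
    return P.reshape(h,w,3)
def grab(n,tag):
    p,d=grab_frame(n); cv2.imwrite(f"pics/{tag}.png",p[:,:,::-1]); np.save(f"pics/{tag}.npy",d); return p[:,:,::-1].copy(),d
def crop(img,x0,y0,x1,y1,k,name):
    cv2.imwrite(f"pics/{name}.png",cv2.resize(img[y0:y1,x0:x1],None,fx=k,fy=k,interpolation=cv2.INTER_CUBIC))
E
python3 - <<'E'
from h import *
img=cv2.imread('pics/top0.png'); d=np.load('pics/top0.npy'); P=cloud('top',d)
crop(img,95,180,195,280,6,'c_bases'); crop(img,220,170,350,270,6,'c_vise'); crop(img,340,150,460,290,5,'c_mal')
for uv in [(162,204),(119,233),(168,259),(270,222),(245,215),(297,220),(391,243),(372,275),(250,350),(80,200),(430,180)]:
    print(uv,P[uv[1],uv[0]].round(4))
E
```

```text
(162, 204) [0.5877 0.2631 0.0295]
(119, 233) [0.4957 0.3672 0.0301]
(168, 259) [0.4431 0.2245 0.0283]
(270, 222) [ 0.5594 -0.0314  0.0959]
(245, 215) [0.5625 0.0309 0.1373]
(297, 220) [ 0.5646 -0.0957  0.1343]
(391, 243) [ 0.5384 -0.3403  0.0964]
(372, 275) [ 0.4616 -0.3196  0.0026]
(250, 350) [ 0.2345 -0.0161  0.0006]
(80, 200) [0.5779 0.507  0.0013]
(430, 180) [ 0.7468 -0.4759 -0.0032]
```

View pics/c_bases.png

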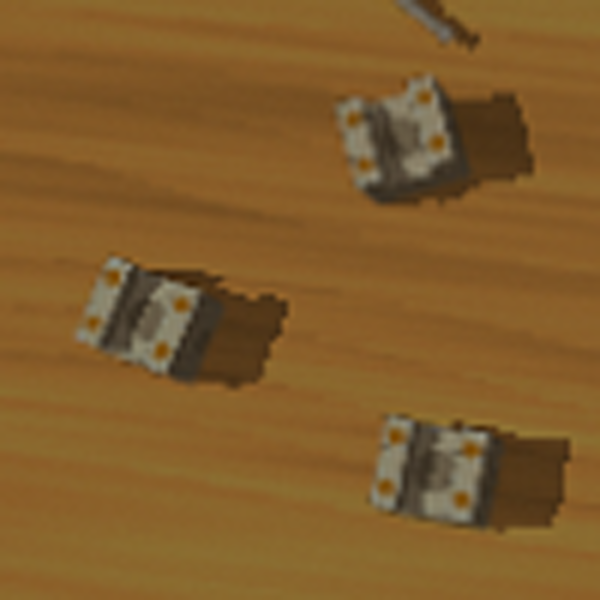

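View pics/c_vise.png

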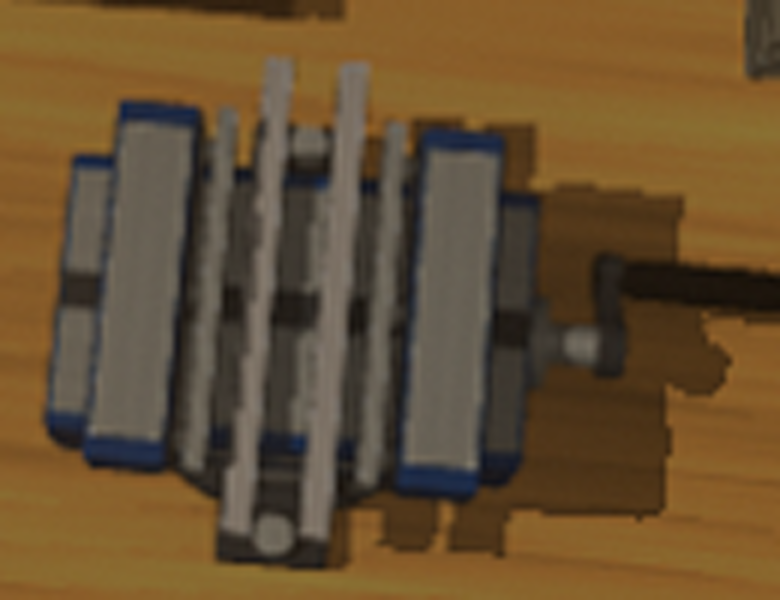

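View pics/c_mal.png

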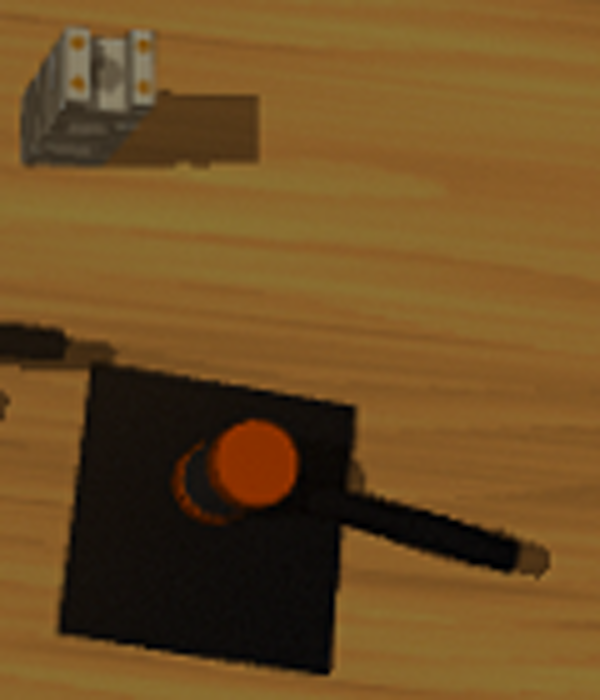

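Run:
```python
from h import *
img=cv2.imread('pics/top0.png'); d=np.load('pics/top0.npy'); P=cloud('top',d)
# vise row profile
for v in (210,222,235):
    print(v,[(u,round(float(P[v,u,1])*1000),round(float(P[v,u,2])*1000)) for u in range(226,345,2)])
def rect(mask,z,name):
    for c in cv2.findContours(mask.astype(np.uint8),cv2.RETR_EXTERNAL,cv2.CHAIN_APPROX_NONE)[0]:
        if cv2.contourArea(c)<25: continue
        w=plane('top',c.reshape(-1,2),z)[:,:2].astype(np.float32)*1000
        r=cv2.minAreaRect(w); print(name,np.round(r[0],1),np.round(r[1],1),round(r[2],1),'px',c.reshape(-1,2).mean(0).round())
Z=P[:,:,2]; sat=cv2.cvtColor(img,cv2.COLOR_BGR2HSV)
box=np.zeros(Z.shape,bool); box[170:280,220:350]=1
rect(box&(Z>0.124)&(Z<0.145),0.133,'jaw')
rect(box&(Z>0.106)&(Z<0.122),0.115,'par')
b=np.zeros(Z.shape,bool); b[185:280,100:190]=1
rect(b&(Z>0.02)&(Z<.055)&(sat[:,:,1]<110),0.042,'base')
rect(b&(Z>0.034)&(Z<.055),0.042,'baseZ')
m=np.zeros(Z.shape,bool); m[200:300,340:460]=1
rect(m&(Z>0.075),0.094,'mallet head')
rect(m&(Z>0.03)&(Z<0.075),0.058,'mallet handle')
rect(m&(img.max(2)<45)&(np.abs(Z)<0.02),0.004,'mat')
s=np.zeros(Z.shape,bool); s[140:200,340:380]=1
rect(s&(Z>0.11),0.126,'stack')
```

```text
Traceback (most recent call last):
ValueError: cannot convert float NaN to integer
```

```bash
cat > m1.py <<'E'
from h import *
import sys
img=cv2.imread('pics/top0.png'); d=np.load('pics/top0.npy'); P=cloud('top',d)
print(np.isnan(P[:,:,0]).mean())
for v in (210,222,235):
    print(v,*[f"{u}:{P[v,u,1]*1000:.0f}/{P[v,u,2]*1000:.0f}" for u in range(226,345,2)])
def rect(mask,z,name,n='top'):
    mask=cv2.morphologyEx(mask.astype(np.uint8),cv2.MORPH_CLOSE,np.ones((3,3)))
    for c in cv2.findContours(mask,cv2.RETR_EXTERNAL,cv2.CHAIN_APPROX_NONE)[0]:
        if cv2.contourArea(c)<25: continue
        w=plane(n,c.reshape(-1,2),z)[:,:2].astype(np.float32)*1000
        r=cv2.minAreaRect(w); print(name,np.round(r[0],1),np.round(r[1],1),round(r[2],1),'px',c.reshape(-1,2).mean(0).round())
Z=np.nan_to_num(P[:,:,2],nan=-1); sat=cv2.cvtColor(img,cv2.COLOR_BGR2HSV)
box=np.zeros(Z.shape,bool); box[170:280,220:350]=1
rect(box&(Z>0.124)&(Z<0.145),0.133,'jaw')
rect(box&(Z>0.106)&(Z<0.122),0.115,'par')
b=np.zeros(Z.shape,bool); b[185:280,100:190]=1
rect(b&(Z>0.02)&(Z<.055)&(sat[:,:,1]<110),0.042,'base')
rect(b&(Z>0.034)&(Z<.055),0.042,'baseZ')
m=np.zeros(Z.shape,bool); m[200:300,340:460]=1
rect(m&(Z>0.075),0.094,'mallet head')
rect(m&(Z>0.03)&(Z<0.075),0.058,'mallet handle')
rect(m&(img.max(2)<45)&(np.abs(Z)<0.02),0.004,'mat')
s=np.zeros(Z.shape,bool); s[140:200,340:380]=1
rect(s&(Z>0.11),0.126,'stack')
E
python3 m1.py
```

```text
0.004063924153645833
210 226:91/-0 228:86/-0 230:80/1 232:67/94 234:62/92 236:57/94 238:49/135 240:45/134 242:40/137 244:35/135 246:30/134 248:25/135 250:20/135 252:16/125 254:12/92 256:6/139 258:2/94 260:-3/97 262:-8/117 264:-13/115 266:-18/115 268:nan/nan 270:-28/95 272:-33/97 274:-38/98 276:-43/113 278:-48/116 280:-53/100 282:-58/93 284:-62/134 286:-67/129 288:-72/116 290:-77/134 292:-81/135 294:-86/133 296:-91/140 298:-96/135 300:-101/130 302:-105/136 304:-114/94 306:-118/99 308:-124/96 310:-138/0 312:-143/1 314:-149/2 316:-154/4 318:-160/-0 320:-165/1 322:-171/-0 324:-176/3 326:-182/-1 328:-187/-0 330:-193/0 332:-199/-1 334:-204/2 336:-209/2 338:-215/-1 340:-221/-3 342:-226/-1 344:-232/-2
222 226:87/-0 228:82/1 230:68/98 232:63/95 234:59/95 236:51/134 238:46/132 240:41/133 242:36/136 244:31/136 246:27/135 248:22/133 250:17/128 252:14/95 254:7/133 256:3/136 258:-1/95 260:-6/95 262:-12/116 264:-17/116 266:-21/97 268:-26/93 270:-31/96 272:-36/95 274:-41/115 276:-46/113 278:-51/94 280:-56/98 282:-60/130 284:-65/133 286:-70/119 288:-75/126 290:-79/137 292:-84/134 294:-89/140 296:-94/
[... 1281 characters left out ...]
2.5] [44.4 47.5] 23.2 px [161. 202.]
baseZ [444.1 210.8] [13.5 39. ] 84.2 px [172. 259.]
baseZ [445.6 242.5] [14.1 40.2] 87.1 px [160. 257.]
baseZ [491.5 348.9] [16.  40.6] 75.9 px [124. 235.]
baseZ [500.4 383.2] [15.7 39.3] 75.3 px [112. 230.]
baseZ [584.8 279.9] [42.3 10.7] 24.9 px [155. 203.]
baseZ [598.  249.2] [37.8 13. ] 22.8 px [167. 200.]
mallet head [ 538.6 -338.5] [42.6 44.9] 49.0 px [390. 243.]
mallet handle [ 521.9 -430.7] [130.1  21.7] 78.8 px [420. 254.]
mallet handle [ 532.6 -325.9] [39.7 21.9] 27.0 px [381. 247.]
mallet handle [ 599.4 -229.6] [18.6 34.4] 4.0 px [346. 218.]
mat [ 523.3 -341.7] [149. 150.] 86.6 px [383. 251.]
stack [ 727.3 -245.8] [45.5 46.5] 3.2 px [361. 164.]
```

>>> arm_command([
  [[0,0,-0.06],[25,40,0],0],
  [[0,0,-0.06],[25,40,0],0],
  [[0,0,-0.06],[25,40,0],0],
  [[0,0,-0.06],[25,40,0],0],
  [[0,0,-0.06],[25,40,0],0],
  [[0,0,-0.06],[25,40,0],0],
  [[0,0,-0.06],[25,40,0],0],
  [[0,0,-0.06],[25,40,0],0],
], squeeze=25)

```text
t: 0.9
eef_pos: [0.497, -0.2845, 0.4045]
ee_rot: [3.141, -0.0, 3.114]
force: [0.4, -0.2, 0.4]
width: 0.0876
```

>>> arm_command([
  [[0,0,0],[-5,46,0],0],
  [[0,0,0],[-5,46,0],0],
  [[0,0,0],[-5,46,0],0],
  [[0,0,0],[-5,46,0],0],
  [[0,0,0],[-5,46,0],0],
  [[0,0,0],[-5,46,0],0],
  [[0,0,0],[-5,46,0],0],
  [[0,0,0],[-5,46,0],0],
])

```text
t: 1.7
eef_pos: [0.4557, 0.0833, 0.4047]
ee_rot: [3.141, 0.0, 3.116]
force: [1.0, -0.1, -0.3]
width: 0.088
```

>>> arm_command([
  [[0,0,0],[-5,46,0],0],
  [[0,0,0],[-3,46,0],0],
  [[0,0,0],[-3,46,-20],0],
  [[0,0,0],[0,0,-40],0],
  [[0,0,0],[0,0,0],0],
])

```text
t: 2.2
eef_pos: [0.4436, 0.2194, 0.3402]
ee_rot: [-3.136, -0.007, 3.118]
force: [-0.8, -0.2, 0.0]
width: 0.0878
```

>>> arm_command([
  [[0,0,-0.03],[0,4,-30],0],
  [[0,0,0],[0,0,-30],0],
  [[0,0,0],[0,0,-20],0],
  [[0,0,0],[0,0,0],0],
  [[0,0,0],[0,0,0],0],
])

```text
t: 2.7
eef_pos: [0.4461, 0.2232, 0.2661]
ee_rot: [-3.142, 0.001, 3.086]
force: [0.9, 0.2, 0.8]
width: 0.0877
```

Run:
```python
from h import *
img,d=grab('top','top1'); crop(img,95,160,255,280,5,'c1')
s=get_state(); print(s['t'],s['eef_pos'],s['ee_rot'])
```

```text
2.75 [0.44621866 0.22347338 0.26650189] [3.14050260e+00 1.50262234e-03 3.08618235e+00]
```

View pics/c1.png

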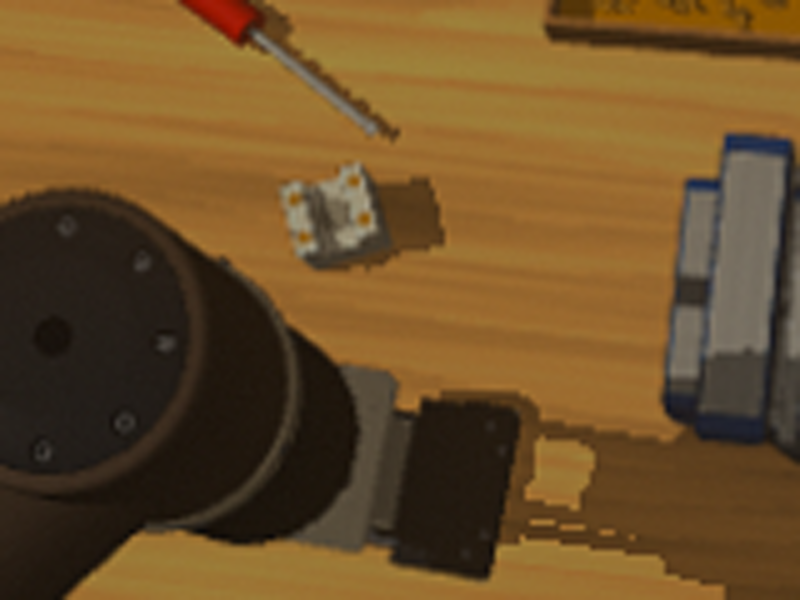

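The picture shows the wrist covering base 1; base 3 stays at about (160,203) in the full image. I go down and grip base 1.

>>> arm_command([
  [[0,0,0],[-1,2,-30],0],
  [[0,0,0],[0,0,-30],0],
  [[0,0,0],[0,0,-7],0],
  [[0,0,0],[0,0,0],0.6],
  [[0,0,0],[0,0,0],0.6],
  [[0,0,0],[0,0,0],0.6],
  [[0,0,0],[0,0,0],0.6],
])

```text
t: 3.45
eef_pos: [0.4448, 0.2257, 0.199]
ee_rot: [3.14, 0.001, 3.087]
force: [-0.8, 0.1, -0.6]
width: 0.0612
```

>>> arm_command([
  [[0,0,0],[0,0,0],0.8],
  [[0,0,0],[0,0,0],0.8],
  [[0,0,0],[0,0,0],0.8],
  [[0,0,0],[0,0,0],0.8],
])

```text
t: 3.85
eef_pos: [0.4446, 0.2256, 0.1982]
ee_rot: [3.141, 0.001, 3.087]
force: [-1.4, -0.1, 5.8]
width: 0.0456
```

>>> arm_command([
  [[0,0,0],[0,0,20],0.8],
  [[0,0,0],[0,0,45],0.8],
  [[0,0,0],[0,0,45],0.8],
  [[0,0,0.02],[5,-20,45],0.8],
  [[0,0,0.02],[12,-45,10],0.8],
  [[0,0,0.02],[12,-45,0],0.8],
  [[0,0,0.01],[12,-45,0],0.8],
  [[0,0,0],[12,-45,0],0.8],
])

```text
t: 4.65
eef_pos: [0.4973, 0.0236, 0.3628]
ee_rot: [3.141, 0.0, -3.126]
force: [2.2, 0.3, -0.9]
width: 0.0459
```

>>> arm_command([
  [[0,0,0],[12,-40,0],0.8],
  [[0,0,0],[5,-15,0],0.8],
  [[0,0,0],[0,0,0],0.8],
  [[0,0,0],[0,0,0],0.8],
])

```text
t: 5.05
eef_pos: [0.5142, -0.0298, 0.3622]
ee_rot: [3.142, -0.001, -3.128]
force: [-0.2, 0.7, -1.8]
width: 0.046
```

>>> arm_command([
  [[0,0,0],[0,0,-25],0.8],
  [[0,0,0],[0,0,-15],0.8],
  [[0,0,0],[0,0,-6],0.8],
  [[0,0,0],[0,0,0],0.8],
  [[0,0,0],[0,0,0],0.8],
])

```text
t: 5.55
eef_pos: [0.5148, -0.029, 0.3174]
ee_rot: [-3.142, 0.001, -3.126]
force: [-0.3, 0.7, -1.6]
width: 0.0459
```

Run:
```python
from h import *
img,d=grab('scene','s2'); crop(img,190,140,340,250,5,'c2')
s=get_state(); print(s['t'],s['eef_pos'],s['ee_rot'],s['force'])
```

```text
5.6 [ 0.51483505 -0.02910442  0.3176413 ] [ 3.14143825e+00  1.33364048e-03 -3.12588308e+00] [ 0.26034964  0.31829073 -1.16302113]
```

View pics/c2.png

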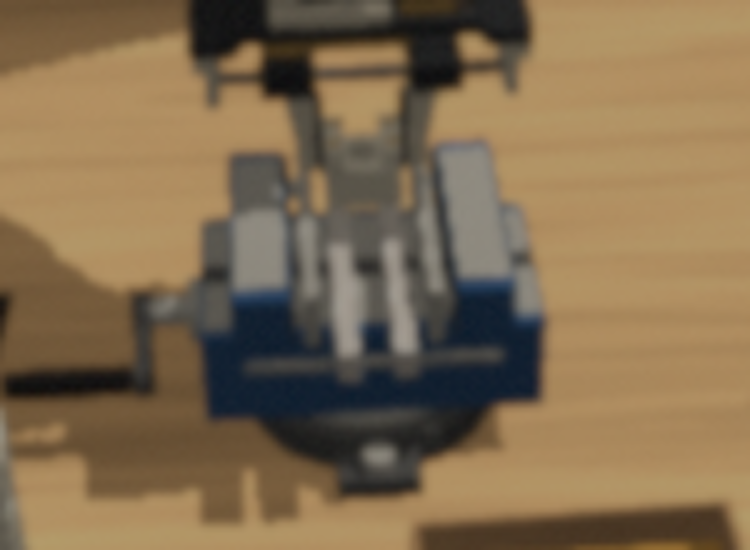

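The base hangs centred between the jaws (crop (360,170)), just above the parallels. Lower and release.

>>> arm_command([
  [[0,0,0],[0,0,-3],0.8],
  [[0,0,0],[0,0,0],0.8],
  [[0,0,0],[0,0,0],0.4],
  [[0,0,0],[0,0,0],0],
  [[0,0,0],[0,0,0],0],
  [[0,0,0],[0,0,0],0],
])

```text
t: 6.2
eef_pos: [0.5145, -0.0297, 0.3139]
ee_rot: [3.142, 0.0, -3.127]
force: [0.9, 0.2, 0.5]
width: 0.0709
```

>>> arm_command([
  [[0,0,0],[0,0,20],0],
  [[0,0,0],[0,0,40],0],
  [[0,0,0.05],[6,25,10],0],
  [[0,0,0.07],[12,45,0],0],
  [[0,0,0.07],[12,45,0],0],
  [[0,0,0.07],[12,45,0],0],
  [[0,0,0.07],[12,45,0],0],
  [[0,0,0.06],[12,45,-30],0],
])

```text
t: 7.0
eef_pos: [0.5807, 0.2187, 0.3601]
ee_rot: [3.141, 0.007, -2.733]
force: [0.8, -0.5, 0.3]
width: 0.0872
```

>>> arm_command([
  [[0,0,0],[11,43,-40],0],
  [[0,0,0],[0,0,-40],0],
  [[0,0,0],[0,0,0],0],
  [[0,0,0],[0,0,0],0],
])

```text
t: 7.4
eef_pos: [0.5886, 0.2518, 0.2833]
ee_rot: [-3.14, -0.002, -2.736]
force: [-0.2, -0.3, 0.3]
width: 0.0874
```

Run:
```python
from h import *
img,d=grab('scene','s3'); crop(img,200,130,420,270,3.6,'c3')
img,d=grab('top','t3'); crop(img,95,160,305,280,3.8,'c3b')
s=get_state(); print(s['t'],s['eef_pos'],s['ee_rot'],s['force'])
```

```text
7.5 [0.58929225 0.25175964 0.28575919] [ 3.14139145e+00  3.12443764e-03 -2.73698977e+00] [ 0.2866323  -1.54822228  0.28994474]
```

View pics/c3.png

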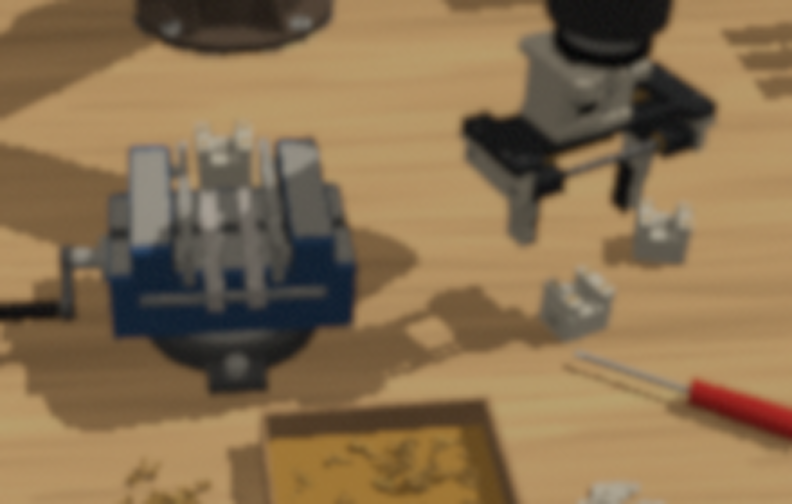

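View pics/c3b.png

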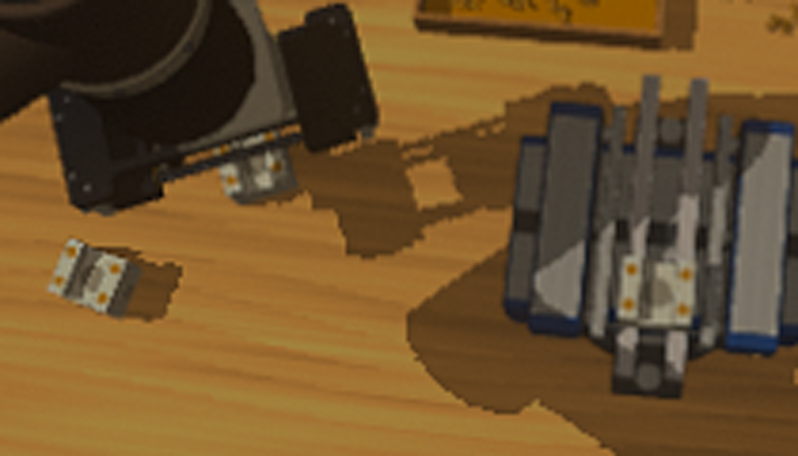

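Base 1 stands upright on the parallels (top crop (655,290)); base 3 is at its measured spot beside the gripper, base 2 unchanged.

>>> arm_command([
  [[0,0,0],[1,9,-25],0],
  [[0,0,0],[0,2,-30],0],
  [[0,0,0],[0,0,-25],0],
  [[0,0,0],[0,0,-5],0.3],
  [[0,0,0],[0,0,0],0.8],
  [[0,0,0],[0,0,0],0.8],
  [[0,0,0],[0,0,0],0.8],
  [[0,0,0],[0,0,0],0.8],
])

```text
t: 8.3
eef_pos: [0.5899, 0.2632, 0.1997]
ee_rot: [3.141, 0.002, -2.737]
force: [-0.5, 0.2, 0.8]
width: 0.0529
```

>>> arm_command([
  [[0,0,0],[0,0,0],0.8],
  [[0,0,0],[0,0,0],0.8],
  [[0,0,0],[0,0,0],0.8],
])

```text
t: 8.6
eef_pos: [0.5897, 0.2632, 0.1991]
ee_rot: [3.141, 0.001, -2.736]
force: [-1.7, 0.1, 5.9]
width: 0.0458
```

>>> arm_command([
  [[0,0,0],[0,0,20],0.8],
  [[0,0,0],[0,0,45],0.8],
  [[0,0,-0.06],[0,0,45],0.8],
  [[0,0,-0.07],[1,-20,45],0.8],
  [[0,0,-0.07],[3,-45,12],0.8],
  [[0,0,-0.07],[3,-45,0],0.8],
  [[0,0,-0.07],[3,-45,0],0.8],
  [[0,0,-0.05],[3,-45,0],0.8],
])

```text
t: 9.4
eef_pos: [0.602, 0.0614, 0.3652]
ee_rot: [3.141, -0.0, -3.129]
force: [1.1, 0.6, -1.7]
width: 0.0461
```

>>> arm_command([
  [[0,0,0],[2,-45,0],0.8],
  [[0,0,0],[2,-40,0],0.8],
  [[0,0,0],[1,-6,0],0.8],
  [[0,0,0],[0,0,0],0.8],
  [[0,0,0],[0,0,0],0.8],
])

```text
t: 9.9
eef_pos: [0.6075, -0.0276, 0.3649]
ee_rot: [3.141, -0.0, -3.127]
force: [-0.9, 0.2, -2.0]
width: 0.046
```

>>> arm_command([
  [[0,0,0],[-1,0,-25],0.8],
  [[0,0,0],[0,0,-15],0.8],
  [[0,0,0],[0,0,-7],0.8],
  [[0,0,0],[0,0,-2],0.8],
  [[0,0,0],[0,0,0],0.8],
  [[0,0,0],[0,0,0],0.4],
  [[0,0,0],[0,0,0],0],
  [[0,0,0],[0,0,0],0],
])

```text
t: 10.7
eef_pos: [0.6067, -0.028, 0.317]
ee_rot: [3.141, 0.001, -3.127]
force: [0.4, -0.2, -0.2]
width: 0.063
```

>>> arm_command([
  [[0,0,0],[0,0,0],0],
  [[0,0,0],[0,0,20],0],
  [[0,0,0],[0,0,40],0],
  [[0,0,-0.05],[-10,35,10],0],
  [[0,0,-0.06],[-13,45,0],0],
  [[0,0,-0.06],[-13,45,0],0],
  [[0,0,-0.06],[-13,45,0],0],
  [[0,0,-0.06],[-13,45,0],0],
])

```text
t: 11.5
eef_pos: [0.5438, 0.1885, 0.3867]
ee_rot: [3.141, 0.001, 2.864]
force: [1.2, 0.3, -0.2]
width: 0.0875
```

Run:
```python
from h import *
img,d=grab('top','t4'); crop(img,95,160,305,280,3.8,'c4b')
img,d=grab('scene','s4'); crop(img,200,130,420,270,3.6,'c4')
```

```text
(no output)
```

View pics/c4b.png

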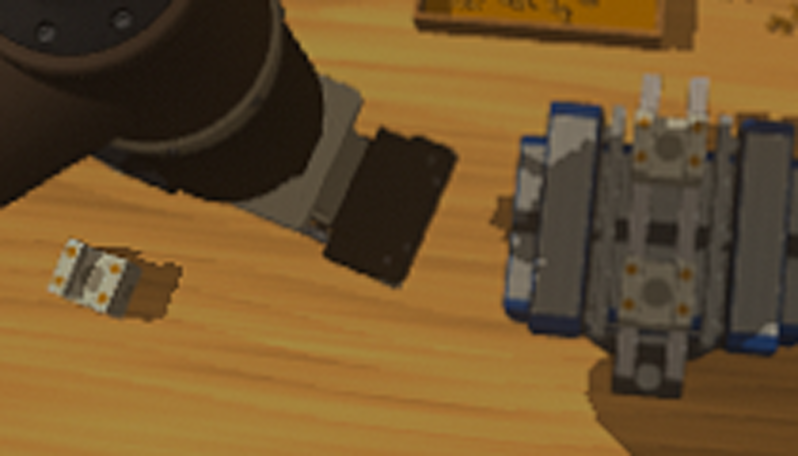

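View pics/c4.png

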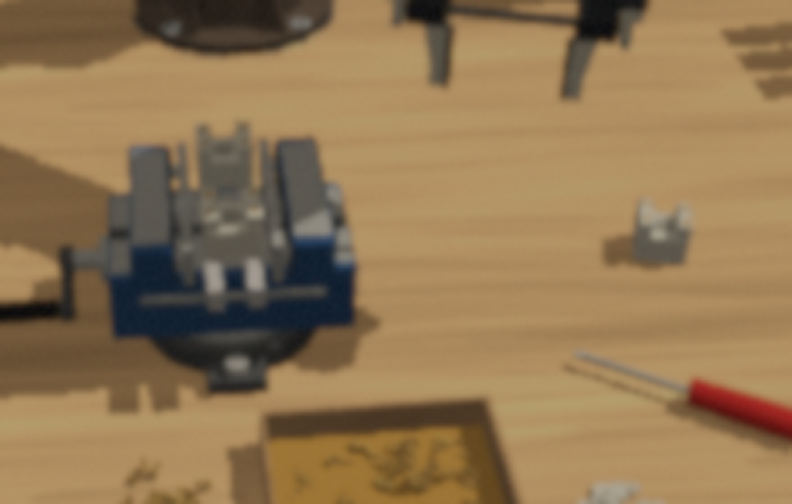

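Both placed bases sit on the parallels; base 2 is unmoved at top crop (95,277).

>>> arm_command([
  [[0,0,0.02],[-12,44,0],0],
  [[0,0,0],[-12,44,0],0],
  [[0,0,0],[-12,44,-30],0],
  [[0,0,0],[-12,42,-40],0],
  [[0,0,0],[0,0,-30],0],
  [[0,0,0],[0,0,0],0],
  [[0,0,0],[0,0,0],0],
])

```text
t: 12.3
eef_pos: [0.4998, 0.3504, 0.2954]
ee_rot: [-3.14, 0.0, 2.887]
force: [0.4, 0.3, 1.1]
width: 0.0877
```

>>> arm_command([
  [[0,0,0],[-4,14,-15],0],
  [[0,0,0],[0,0,-30],0],
  [[0,0,0],[0,0,-15],0],
  [[0,0,0],[0,0,0],0],
])

```text
t: 12.7
eef_pos: [0.4954, 0.3642, 0.2341]
ee_rot: [-3.14, -0.001, 2.885]
force: [-0.7, -0.1, 0.5]
width: 0.0878
```

>>> arm_command([
  [[0,0,0],[0,1,-25],0],
  [[0,0,0],[0,0,-10],0.2],
  [[0,0,0],[0,0,0],0.8],
  [[0,0,0],[0,0,0],0.8],
  [[0,0,0],[0,0,0],0.8],
  [[0,0,0],[0,0,0],0.8],
  [[0,0,0],[0,0,0],0.8],
  [[0,0,0],[0,0,0],0.8],
])

```text
t: 13.5
eef_pos: [0.4956, 0.3661, 0.2008]
ee_rot: [3.14, 0.001, 2.887]
force: [-1.2, 0.1, 5.6]
width: 0.0453
```

>>> arm_command([
  [[0,0,0],[0,0,0],0.8],
  [[0,0,0],[0,0,0],0.8],
])

```text
t: 13.7
eef_pos: [0.4956, 0.3661, 0.2008]
ee_rot: [3.14, 0.001, 2.887]
force: [-1.3, 0.1, 5.8]
width: 0.0455
```

>>> arm_command([
  [[0,0,0],[0,0,20],0.8],
  [[0,0,0],[0,0,45],0.8],
  [[0,0,0.03],[0,0,45],0.8],
  [[0,0,0.04],[4,-20,45],0.8],
  [[0,0,0.04],[7,-44,35],0.8],
  [[0,0,0.04],[7,-44,5],0.8],
  [[0,0,0.04],[7,-44,0],0.8],
  [[0,0,0.04],[7,-44,0],0.8],
])

```text
t: 14.5
eef_pos: [0.5261, 0.1732, 0.391]
ee_rot: [3.141, -0.0, 3.118]
force: [0.5, 0.1, -1.2]
width: 0.046
```

>>> arm_command([
  [[0,0,0.04],[7,-44,0],0.8],
  [[0,0,0],[7,-44,0],0.8],
  [[0,0,0],[7,-44,0],0.8],
  [[0,0,0],[7,-40,0],0.8],
  [[0,0,0],[3,-20,0],0.8],
  [[0,0,0],[2,-7,0],0.8],
  [[0,0,0],[0,0,0],0.8],
  [[0,0,0],[0,0,0],0.8],
])

```text
t: 15.3
eef_pos: [0.5595, -0.0235, 0.3906]
ee_rot: [3.141, -0.001, -3.127]
force: [-0.1, 0.3, -1.8]
width: 0.0457
```

Run:
```python
from h import *
img,d=grab('scene','s5'); crop(img,200,100,350,240,4,'c5')
```

```text
(no output)
```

View pics/c5.png

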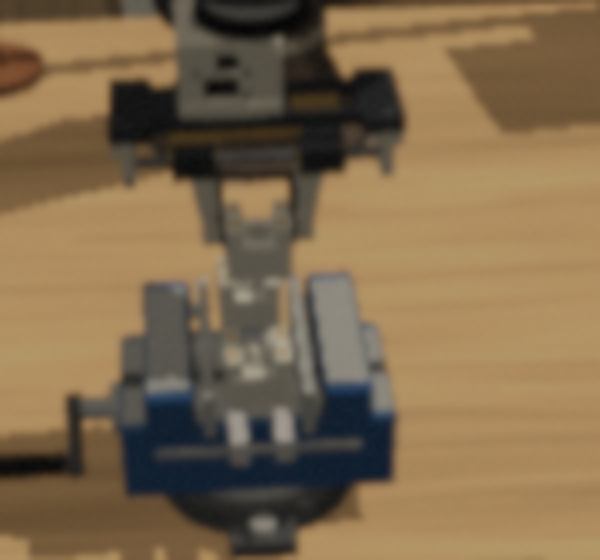

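Run:
```python
from h import *
d=np.load('pics/t4.npy'); P=cloud('top',d); Z=np.nan_to_num(P[:,:,2],nan=-1)
b=np.zeros(Z.shape,np.uint8); b[185:265,255:285]=1
m=b&((Z>.146)&(Z<.17)).astype(np.uint8)
for c in cv2.findContours(m,cv2.RETR_EXTERNAL,cv2.CHAIN_APPROX_NONE)[0]:
    if cv2.contourArea(c)<15: continue
    w=plane('top',c.reshape(-1,2),.157)[:,:2].astype(np.float32)*1000
    r=cv2.minAreaRect(w); print(np.round(r[0],1),np.round(r[1],1),round(r[2],1))
```

```text
[515.6 -46.4] [41.1 12.1] 1.2
[514.5 -15.5] [40.4 18.8] 6.3
[607.3 -40.2] [41.7 20. ] 1.4
[606.3 -11.2] [42.4 13.5] 1.2
```

>>> arm_command([
  [[0,0,0],[1,-5,0],0.8],
  [[0,0,0],[0,0,-25],0.8],
  [[0,0,0],[0,0,-20],0.8],
  [[0,0,0],[0,0,-15],0.8],
  [[0,0,0],[0,0,-8],0.8],
  [[0,0,0],[0,0,-4],0.8],
  [[0,0,0],[0,0,0],0.8],
  [[0,0,0],[0,0,0],0.8],
])

```text
t: 16.15
eef_pos: [0.5609, -0.0289, 0.3196]
ee_rot: [3.141, 0.001, -3.126]
force: [0.4, 0.3, -1.7]
width: 0.0458
```

>>> arm_command([
  [[0,0,0],[0,0,-3],0.8],
  [[0,0,0],[0,0,0],0.8],
  [[0,0,0],[0,0,0],0.4],
  [[0,0,0],[0,0,0],0],
  [[0,0,0],[0,0,0],0],
  [[0,0,0],[0,0,0],0],
  [[0,0,0],[0,0,30],0],
  [[0,0,0],[0,0,50],0],
])

```text
t: 16.95
eef_pos: [0.5597, -0.0292, 0.3936]
ee_rot: [-3.14, -0.007, -3.127]
force: [1.4, -0.2, 0.5]
width: 0.085
```

>>> arm_command([
  [[0,0,0.1],[-10,-40,20],0],
  [[0,0,0.1],[-10,-45,0],0],
  [[0,0,0.1],[-5,-45,0],0],
  [[0,0,0.1],[-5,-45,0],0],
  [[0,0,0.1],[0,-20,0],0],
  [[0,0,0.1],[0,0,0],0],
  [[0,0,0.1],[0,0,0],0],
  [[0,0,0.1],[0,0,0],0],
])

```text
t: 17.75
eef_pos: [0.5304, -0.2245, 0.4158]
ee_rot: [3.141, -0.0, -2.323]
force: [0.2, 1.5, 0.7]
width: 0.0876
```

Run:
```python
from h import *
img,d=grab('top','t6'); crop(img,215,150,405,290,4,'c6b')
img,d=grab('scene','s6'); crop(img,180,130,320,250,5,'c6')
s=get_state(); print(s['t'],s['eef_pos'],s['ee_rot'],s['q'])
```

```text
17.85 [ 0.53054643 -0.22423857  0.4158725 ] [-3.14154971e+00  3.79774977e-05 -2.32561782e+00] [-6.04082497e-02  1.89501107e-01 -1.94817801e-01 -1.83684233e-06
 -1.18642012e+00 -6.94412558e-01]
```

View pics/c6b.png

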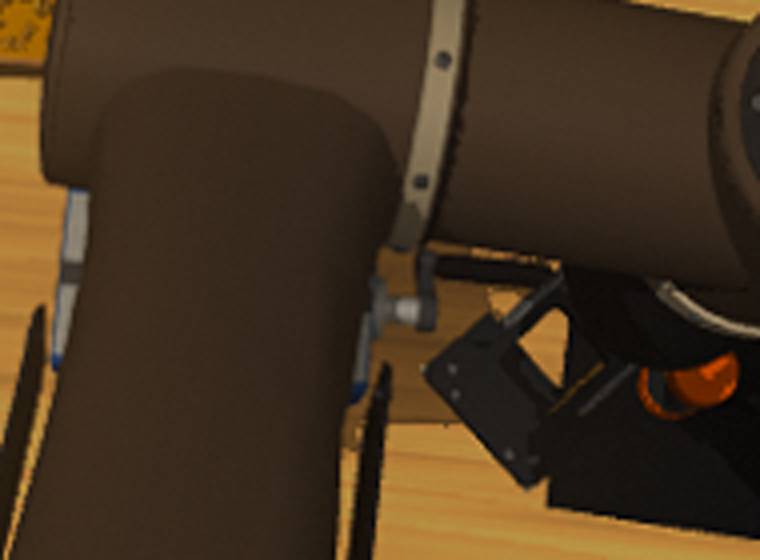

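View pics/c6.png

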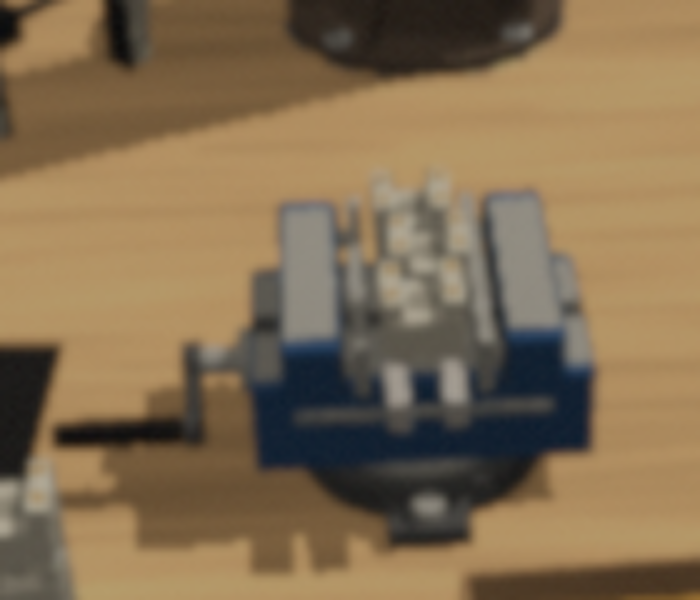

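Run:
```python
from h import *
t=cv2.imread('pics/top0.png'); s=cv2.imread('pics/scene0.png')
crop(t,310,200,365,240,10,'ch_t'); crop(s,180,195,240,230,10,'ch_s')
d=np.load('pics/top0.npy');P=cloud('top',d)
for v in range(212,223,2): print(v,*[f"{P[v,u,0]*1000:.0f},{P[v,u,1]*1000:.0f},{P[v,u,2]*1000:.0f}" for u in range(328,354,5)])
d=np.load('pics/scene0.npy');P=cloud('scene',d)
for v in range(210,222,2): print(v,*[f"{P[v,u,0]*1000:.0f},{P[v,u,1]*1000:.0f},{P[v,u,2]*1000:.0f}" for u in range(192,220,5)])
```

```text
212 622,-188,-1 624,-202,-5 624,-215,1 626,-229,0 628,-243,-1 628,-257,2
214 604,-180,59 606,-194,56 608,-208,51 609,-220,55 622,-244,-1 623,-257,1
216 599,-181,54 599,-193,61 601,-207,58 603,-221,55 605,-234,55 618,-258,-3
218 593,-181,56 595,-195,56 596,-207,58 598,-221,56 599,-234,55 601,-247,55
220 598,-189,4 600,-203,3 592,-209,53 593,-221,55 594,-235,53 606,-258,1
222 594,-190,-1 595,-204,-2 596,-217,1 599,-232,-3 600,-245,-1 601,-258,2
210 512,-257,0 509,-241,-3 516,-224,2 514,-208,-1 513,-192,-2 592,-166,61
212 521,-256,-0 519,-240,-3 522,-224,-1 526,-207,1 527,-191,1 597,-166,58
214 601,-240,58 601,-225,57 600,-211,56 603,-196,57 600,-181,54 605,-166,57
216 605,-240,54 607,-225,55 607,-210,54 609,-195,55 605,-181,50 607,-166,51
218 606,-241,47 608,-226,48 608,-211,47 609,-196,47 608,-182,45 611,-167,47
220 560,-252,-0 564,-235,2 561,-221,-1 564,-204,1 564,-189,-1 566,-173,0
```

View pics/ch_t.png

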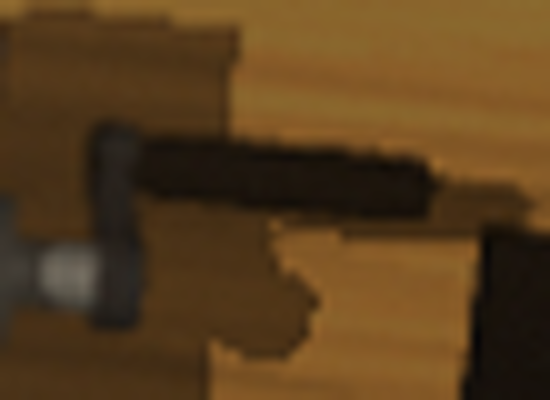

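View pics/ch_s.png

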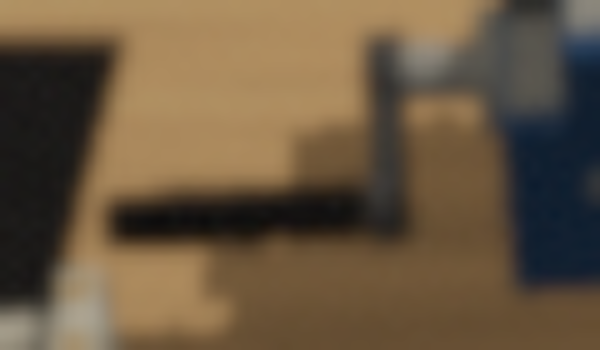

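Three bases stand on the parallels. Handle centre from both views ≈ (600, -222, 47.5) mm → crank ≈ 2.12 rad (radius check 43 vs 42 mm). Move above the handle, jaw axis along the vise's x, tilted 10° away from the stack.

>>> arm_command([
  [[0,0,0.128],[3,0,-10],0],
  [[0,0,0.128],[3,0,-10],0],
  [[0,0,0.128],[3,0,-10],0],
  [[0,0,0.128],[3,0,-10],0],
  [[0,0,0.128],[3,0,-10],0],
  [[0,0,0.128],[3,0,-10],0],
  [[0,-0.0875,0],[0,0,-10],0],
  [[0,-0.0875,0],[0,1,-15],0],
])

```text
t: 18.65
eef_pos: [0.5493, -0.223, 0.3309]
ee_rot: [-2.962, -0.002, -1.562]
force: [0.2, -0.3, -0.1]
width: 0.0877
```

>>> arm_command([
  [[0,0,0],[0,0,0],0],
  [[0,0,0],[0,0,0],0],
])

```text
t: 18.85
eef_pos: [0.5484, -0.2231, 0.3313]
ee_rot: [-2.969, -0.002, -1.56]
force: [-0.2, 0.3, 0.0]
width: 0.0875
```

Run:
```python
from h import *
img,d=grab('scene','s7'); crop(img,140,90,320,250,4,'c7')
s=get_state(); print(s['t'],s['eef_pos'],s['ee_rot'],s['q']); R=Ro.from_euler('xyz',s['ee_rot']).as_matrix(); print(R.round(3)); print('pt',(s['eef_pos']+.167*R[:,2]).round(4))
```

```text
18.9 [ 0.54894547 -0.22310751  0.33171711] [-2.96809188e+00 -2.34424897e-03 -1.55973914e+00] [-0.05999408  0.23463757 -0.34280805 -0.01361007 -0.82016324  0.07967469]
[[ 0.011 -0.985  0.173]
 [-1.    -0.011 -0.   ]
 [ 0.002 -0.173 -0.985]]
pt [ 0.5778 -0.2232  0.1672]
```

View pics/c7.png

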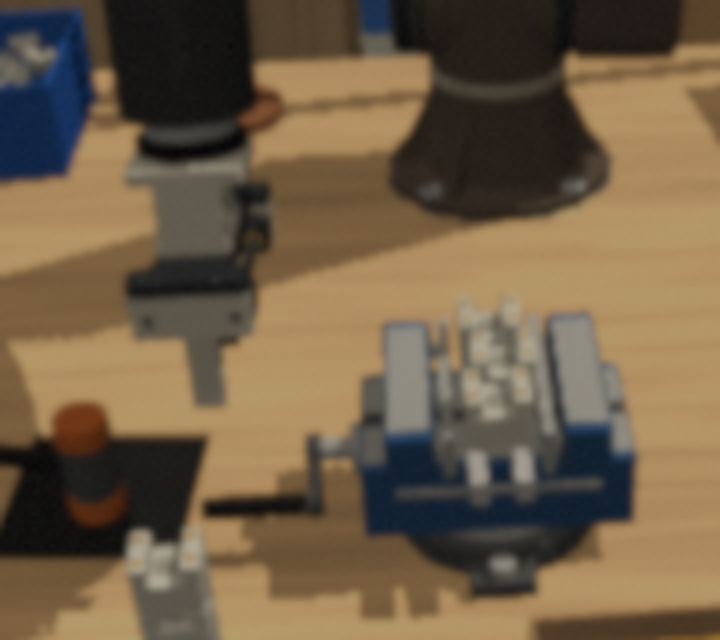

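The gripper is above and clear of handle, stack and mallet. Descend along the tool axis.

>>> arm_command([
  [[0,0,0],[6,0,-35],0],
  [[0,0,0],[6,0,-35],0],
  [[0,0,0],[5,0,-30],0],
  [[0,0,0],[4,0,-19],0],
  [[0,0,0],[0,0,0],0],
  [[0,0,0],[0,0,0],0.5],
], squeeze=40)

```text
t: 19.5
eef_pos: [0.5703, -0.2231, 0.2124]
ee_rot: [-2.967, -0.002, -1.559]
force: [0.9, 0.1, 0.8]
width: 0.0839
```

>>> arm_command([
  [[0,0,0],[0,0,0],1],
  [[0,0,0],[0,0,0],1],
  [[0,0,0],[0,0,0],1],
  [[0,0,0],[0,0,0],1],
  [[0,0,0],[0,0,0],1],
  [[0,0,0],[0,0,0],1],
  [[0,0,0],[0,0,0],1],
  [[0,0,0],[0,0,0],1],
])

```text
t: 20.3
eef_pos: [0.5696, -0.2231, 0.2118]
ee_rot: [-2.967, -0.002, -1.559]
force: [-0.4, -0.1, 1.0]
width: 0.0214
```

```bash
cat > tp.py <<'E'
from h import *
import sys
s=get_state(); R=Ro.from_euler('xyz',s['ee_rot']).as_matrix(); k=float(sys.argv[1]) if len(sys.argv)>1 else .167
p=s['eef_pos']+k*R[:,2]; print('t',s['t'],'pt',(p*1000).round(1),'force',s['force'].round(1),'w',s['width'],'ang',np.arctan2(p[0]-.5631,p[2]-.070), 'r',np.hypot(p[0]-.5631,p[2]-.070))
E
python3 tp.py
```

```text
t 20.3 pt [ 598.6 -223.1   47.3] force [-0.4 -0.1  1. ] w 0.02142589930493275 ang 2.138267208098556 r 0.04214021511957027
```

Run:
```python
import numpy as np
t=2.13; c=np.array([42*np.sin(t),42*np.cos(t)]); acc=np.round(c)
steps=[.2,.2,.25,.25,.25,.25,.25,.25]+[.35]*52
for i in range(0,len(steps),8):
    rows=[]
    for s in steps[i:i+8]:
        t+=s; w=np.round([42*np.sin(t),42*np.cos(t)]); dlt=w-acc; acc=w
        rows.append(f"[[0,0,0],[{int(dlt[0])},0,{int(dlt[1])}],1]")
    print(round(t,2),"["+",".join(rows)+"]")
```

```text
4.03 [[[0,0,0],[-6,0,-7],1],[[0,0,0],[-6,0,-5],1],[[0,0,0],[-9,0,-5],1],[[0,0,0],[-10,0,-3],1],[[0,0,0],[-11,0,0],1],[[0,0,0],[-10,0,3],1],[[0,0,0],[-9,0,5],1],[[0,0,0],[-8,0,8],1]]
6.83 [[[0,0,0],[-7,0,12],1],[[0,0,0],[-2,0,15],1],[[0,0,0],[3,0,14],1],[[0,0,0],[7,0,13],1],[[0,0,0],[12,0,9],1],[[0,0,0],[14,0,5],1],[[0,0,0],[14,0,-1],1],[[0,0,0],[14,0,-5],1]]
9.63 [[[0,0,0],[11,0,-10],1],[[0,0,0],[7,0,-13],1],[[0,0,0],[2,0,-14],1],[[0,0,0],[-3,0,-14],1],[[0,0,0],[-8,0,-13],1],[[0,0,0],[-11,0,-9],1],[[0,0,0],[-14,0,-5],1],[[0,0,0],[-15,0,1],1]]
12.43 [[[0,0,0],[-13,0,5],1],[[0,0,0],[-11,0,10],1],[[0,0,0],[-7,0,13],1],[[0,0,0],[-2,0,14],1],[[0,0,0],[3,0,15],1],[[0,0,0],[8,0,12],1],[[0,0,0],[11,0,9],1],[[0,0,0],[14,0,5],1]]
15.23 [[[0,0,0],[15,0,-1],1],[[0,0,0],[13,0,-5],1],[[0,0,0],[11,0,-10],1],[[0,0,0],[7,0,-13],1],[[0,0,0],[2,0,-15],1],[[0,0,0],[-3,0,-14],1],[[0,0,0],[-8,0,-12],1],[[0,0,0],[-12,0,-9],1]]
18.03 [[[0,0,0],[-14,0,-5],1],[[0,0,0],[-14,0,1],1],[[0,0,0],[-14,0,6],1],[[0,0,0],[-10,0,10],1],[[0,0,0],[-7,0,13],1],[[0,0,0],[-2,0,14],1],[[0,0,0],[3,0,14],1],[[0,0,0],[8,0,13],1]]
20.83 [[[0,0,0],[12,0,8],1],[[0,0,0],[14,0,5],1],[[0,0,0],[15,0,-1],1],[[0,0,0],[13,0,-6],1],[[0,0,0],[11,0,-10],1],[[0,0,0],[6,0,-13],1],[[0,0,0],[2,0,-15],1],[[0,0,0],[-3,0,-14],1]]
22.23 [[[0,0,0],[-9,0,-12],1],[[0,0,0],[-11,0,-9],1],[[0,0,0],[-14,0,-4],1],[[0,0,0],[-15,0,1],1]]
```

>>> arm_command([
  [[0,0,0],[0,0,0],1],
  [[0,0,0],[0,0,0],1],
  [[0,0,0],[0,0,0],1],
])

```text
t: 20.6
eef_pos: [0.5701, -0.2231, 0.212]
ee_rot: [-2.966, -0.002, -1.559]
force: [3.9, -0.6, -1.6]
width: 0.0172
```

>>> arm_command([
  [[0,0,0],[-6,0,-7],1],
  [[0,0,0],[-6,0,-5],1],
  [[0,0,0],[-9,0,-5],1],
  [[0,0,0],[-10,0,-3],1],
  [[0,0,0],[-11,0,0],1],
  [[0,0,0],[-10,0,3],1],
  [[0,0,0],[-9,0,5],1],
  [[0,0,0],[-8,0,8],1],
])

```text
t: 21.4
eef_pos: [0.5015, -0.2237, 0.2089]
ee_rot: [-2.962, -0.004, -1.558]
force: [9.7, -6.6, 2.3]
width: 0.017
```

```bash
python3 tp.py
```

```text
t 21.4 pt [ 531.4 -223.9   44.6] force [ 9.7 -6.6  2.3] w 0.016967578447128054 ang -2.2473788731668267 r 0.040638549611389005
```

>>> arm_command([
  [[0,0,0],[-7,0,12],1],
  [[0,0,0],[-2,0,15],1],
  [[0,0,0],[3,0,14],1],
  [[0,0,0],[7,0,13],1],
  [[0,0,0],[12,0,9],1],
  [[0,0,0],[14,0,5],1],
  [[0,0,0],[14,0,-1],1],
  [[0,0,0],[14,0,-5],1],
])

```text
t: 22.2
eef_pos: [0.5557, -0.2233, 0.2716]
ee_rot: [-2.964, -0.003, -1.559]
force: [-0.3, 1.4, 6.5]
width: 0.0168
```

```bash
python3 tp.py
python3 - <<'E'
from h import *
img,d=grab('scene','s8'); crop(img,140,90,320,250,4,'c8')
E
```

```text
t 22.2 pt [ 585.3 -223.4  107.3] force [-0.3  1.4  6.5] w 0.01684473613376936 ang 0.536999739830968 r 0.04336153937633296
```

View pics/c8.png

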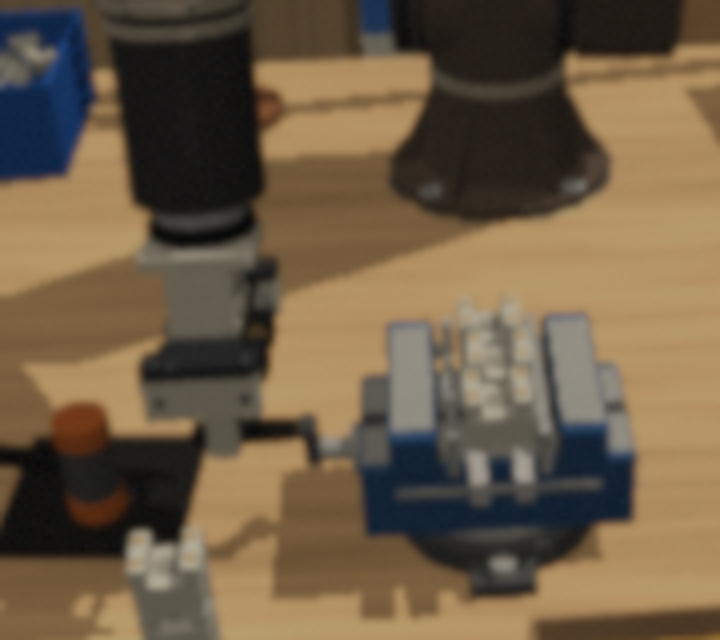

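The handle is in the fingers at crop (225,430) and the jaws are closing; all bases upright.

>>> arm_command([
  [[0,0,0],[11,0,-10],1],
  [[0,0,0],[7,0,-13],1],
  [[0,0,0],[2,0,-14],1],
  [[0,0,0],[-3,0,-14],1],
  [[0,0,0],[-8,0,-13],1],
  [[0,0,0],[-11,0,-9],1],
  [[0,0,0],[-14,0,-5],1],
  [[0,0,0],[-15,0,1],1],
])

```text
t: 23.05
eef_pos: [0.5251, -0.2234, 0.1938]
ee_rot: [-2.962, -0.003, -1.558]
force: [6.5, -2.2, 9.6]
width: 0.0169
```

>>> arm_command([
  [[0,0,0],[-13,0,5],1],
  [[0,0,0],[-11,0,10],1],
  [[0,0,0],[-7,0,13],1],
  [[0,0,0],[-2,0,14],1],
  [[0,0,0],[3,0,15],1],
  [[0,0,0],[8,0,12],1],
  [[0,0,0],[11,0,9],1],
  [[0,0,0],[14,0,5],1],
])

```text
t: 23.85
eef_pos: [0.5242, -0.2239, 0.275]
ee_rot: [-2.974, -0.002, -1.56]
force: [-9.5, -3.9, 11.3]
width: 0.0171
```

```bash
python3 tp.py
python3 - <<'E'
from h import *
img,d=grab('scene','s9'); crop(img,140,90,320,250,4,'c9')
E
```

```text
t 23.85 pt [ 552.1 -223.9  110.3] force [-9.5 -3.9 11.3] w 0.01713709159066448 ang -0.26596088016285363 r 0.04180334163535949
```

View pics/c9.png

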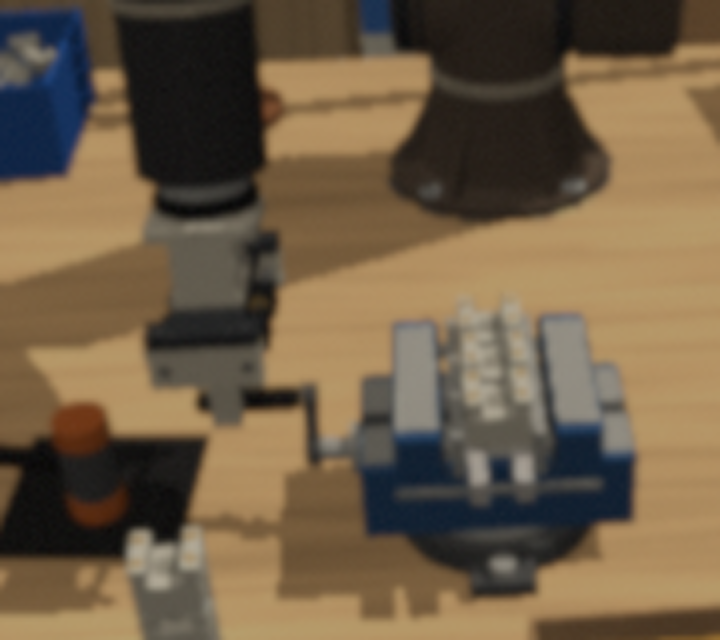

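>>> arm_command([
  [[0,0,0],[15,0,-1],1],
  [[0,0,0],[13,0,-5],1],
  [[0,0,0],[11,0,-10],1],
  [[0,0,0],[7,0,-13],1],
  [[0,0,0],[2,0,-15],1],
  [[0,0,0],[-3,0,-14],1],
  [[0,0,0],[-8,0,-12],1],
  [[0,0,0],[-12,0,-9],1],
], squeeze=60)

```text
t: 24.7
eef_pos: [0.5519, -0.2232, 0.1961]
ee_rot: [-2.967, -0.002, -1.559]
force: [-1.6, 0.2, 14.2]
width: 0.0165
```

```bash
python3 tp.py
python3 - <<'E'
from h import *
img,d=grab('scene','s10'); crop(img,140,90,320,250,4,'c10')
E
```

```text
t 24.7 pt [ 581.  -223.2   31.6] force [-1.6  0.2 14.2] w 0.016513484184855716 ang 2.7047354083818775 r 0.042335669777861594
```

View pics/c10.png

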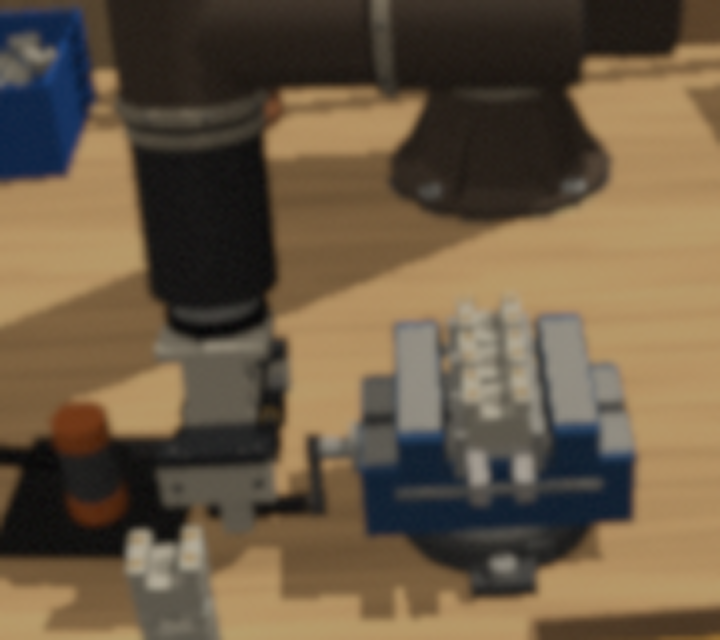

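Bases gripped in line (crop (490,370)), crank ≈ 15.2. Continue.

>>> arm_command([
  [[0,0,0],[-14,0,-5],1],
  [[0,0,0],[-14,0,1],1],
  [[0,0,0],[-14,0,6],1],
  [[0,0,0],[-10,0,10],1],
  [[0,0,0],[-7,0,13],1],
  [[0,0,0],[-2,0,14],1],
  [[0,0,0],[3,0,14],1],
  [[0,0,0],[8,0,13],1],
])

```text
t: 25.55
eef_pos: [0.502, -0.2236, 0.2629]
ee_rot: [-2.965, -0.003, -1.56]
force: [12.8, -7.5, -18.3]
width: 0.0162
```

```bash
python3 tp.py
```

```text
t 25.55 pt [ 531.3 -223.7   98.4] force [ 12.8  -7.5 -18.3] w 0.016192636721055424 ang -0.8410363056815852 r 0.042656027223176206
```

>>> arm_command([
  [[0,0,0],[12,0,8],1],
  [[0,0,0],[14,0,5],1],
  [[0,0,0],[15,0,-1],1],
  [[0,0,0],[13,0,-6],1],
])

```text
t: 25.95
eef_pos: [0.5567, -0.2234, 0.2708]
ee_rot: [-2.963, -0.003, -1.559]
force: [0.1, 2.0, 9.0]
width: 0.0166
```

```bash
python3 tp.py
```

```text
t 25.95 pt [ 586.3 -223.5  106.5] force [0.1 2.  9. ] w 0.016644993837488305 ang 0.567272817110704 r 0.04323231008424862
```

>>> arm_command([
  [[0,0,0],[11,0,-10],1],
  [[0,0,0],[6,0,-13],1],
  [[0,0,0],[2,0,-15],1],
  [[0,0,0],[-3,0,-14],1],
])

```text
t: 26.35
eef_pos: [0.5729, -0.223, 0.2167]
ee_rot: [-2.965, -0.002, -1.559]
force: [0.2, 0.2, 6.0]
width: 0.0165
```

```bash
python3 tp.py
python3 - <<'E'
from h import *
img,d=grab('scene','s11'); crop(img,140,90,320,250,4,'c11')
E
```

```text
t 26.35 pt [ 602.3 -223.    52.3] force [0.2 0.2 6. ] w 0.016502124023528134 ang 1.9952883837154074 r 0.043038409191169455
```

View pics/c11.png

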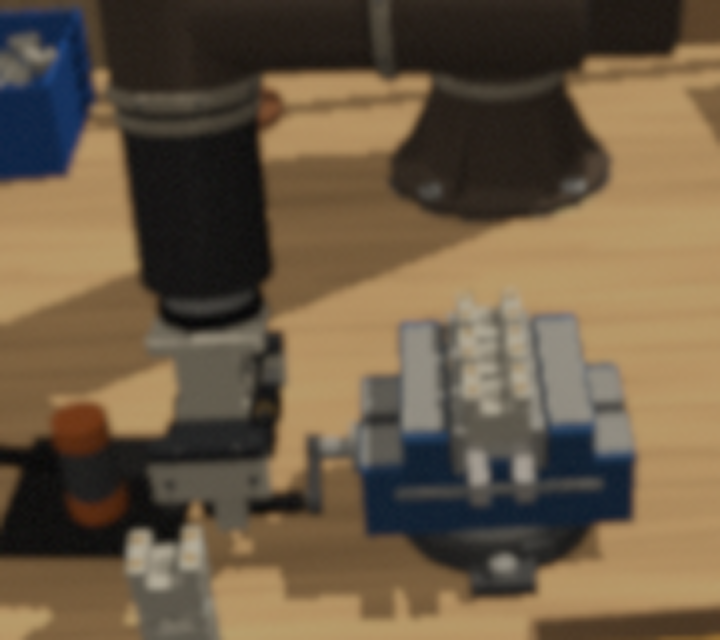

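>>> arm_command([
  [[0,0,0],[-9,0,-12],1],
  [[0,0,0],[-11,0,-9],1],
  [[0,0,0],[-14,0,-4],1],
  [[0,0,0],[-10,0,0],1],
  [[0,0,0],[0,0,0],1],
  [[0,0,0],[0,0,0],1],
])

```text
t: 27.0
eef_pos: [0.528, -0.2235, 0.1934]
ee_rot: [-2.964, -0.003, -1.559]
force: [0.4, -1.8, 11.8]
width: 0.0165
```

```bash
python3 tp.py
```

```text
t 27.0 pt [ 557.4 -223.6   29. ] force [ 0.4 -1.8 11.8] w 0.016518620550242856 ang -3.004262689008345 r 0.0414113567617759
```

>>> arm_command([
  [[0,0,0],[-5,0,1],1],
  [[0,0,0],[0,0,0],1],
  [[0,0,0],[0,0,0],1],
  [[0,0,0],[0,0,0],0.5],
  [[0,0,0],[0,0,0],0.5],
  [[0,0,0],[0,0,0],0.5],
  [[0,0,0],[0,0,0],0.5],
  [[0,0,0],[0,0,0],0.5],
])

```text
t: 27.8
eef_pos: [0.523, -0.223, 0.1923]
ee_rot: [-2.968, -0.002, -1.559]
force: [-0.1, -0.4, -0.3]
width: 0.0431
```

```bash
python3 tp.py
```

```text
t 27.8 pt [ 551.8 -223.    27.9] force [-0.1 -0.4 -0.3] w 0.04308408383854084 ang -2.8800809559078546 r 0.04363331842284354
```

>>> arm_command([
  [[0,0,0],[-6,0,34],0.5],
  [[0,0,0],[-8,0,45],0],
  [[0,0,0],[-7,0,42],0],
  [[0,0.0875,0],[8,-25,35],0],
  [[0,0.0875,0],[10,-30,12],0],
  [[0,0,0],[10,-30,0],0],
  [[0,0,0],[9,-30,0],0],
  [[0,0,0],[0,0,0],0],
])

```text
t: 28.6
eef_pos: [0.5401, -0.3407, 0.3597]
ee_rot: [3.14, -0.0, -1.561]
force: [-0.3, 0.3, -0.6]
width: 0.0872
```

```bash
python3 tp.py
python3 - <<'E'
from h import *
img,d=grab('scene','s12'); crop(img,110,110,320,270,3.6,'c12'); P=cloud('scene',d); Z=np.nan_to_num(P[:,:,2],nan=-1)
ti,td=grab('top','t12'); crop(ti,215,150,415,290,4,'c12b')
s=get_state(); print(s['eef_pos'],s['ee_rot'])
E
```

```text
t 28.6 pt [ 539.8 -340.7  192.7] force [-0.3  0.3 -0.6] w 0.08715525635039925 ang -0.1873697763762258 r 0.12486814518433811
[ 0.53926633 -0.33856711  0.3597501 ] [ 3.13975085e+00  8.40214927e-04 -1.56030219e+00]
```

View pics/c12.png

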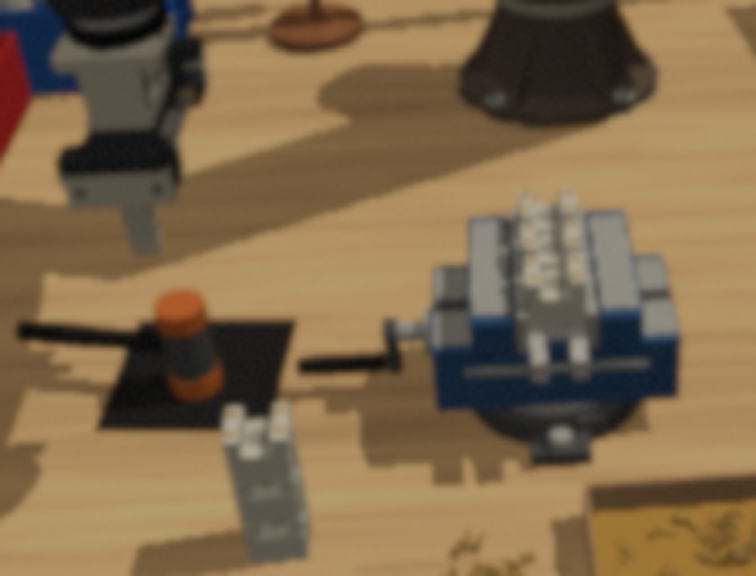

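View pics/c12b.png

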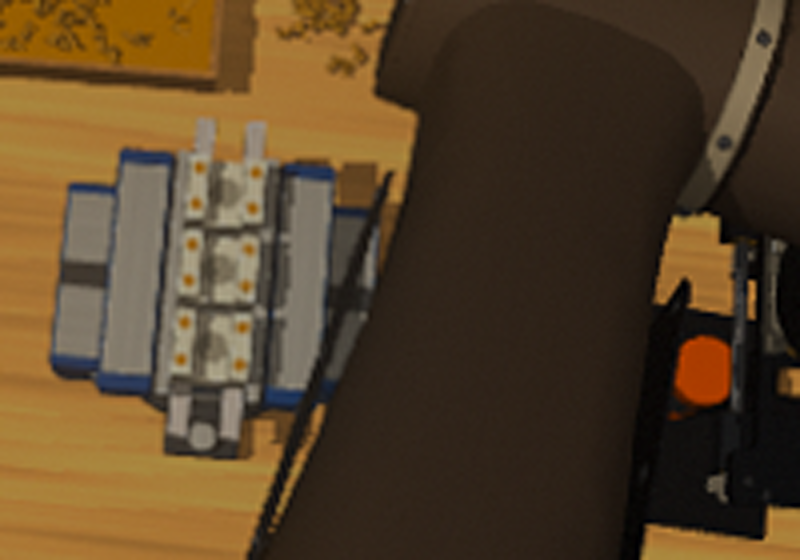

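Vise is tight, three bases in a row between the jaws; mallet upright on the mat. Measure bases and mallet.

```bash
cat > mb.py <<'E'
from h import *
import sys
def bases(tag,zp):
    img=cv2.imread(f'pics/{tag}.png'); d=np.load(f'pics/{tag}.npy'); P=cloud('top',d)
    X=P.reshape(-1,3)*1000; X=X[~np.isnan(X).any(1)]
    th=np.deg2rad(.8); v=X[:,:2]-[560.5,-28.6]; vx=v@[np.cos(th),np.sin(th)]; vy=v@[-np.sin(th),np.cos(th)]
    for x0 in (-46,0,46):
        o=[]
        for y0 in (-17,17):
            m=(abs(vx-x0)<14)&(abs(vy-y0)<4)&(X[:,2]>145)&(X[:,2]<175)
            o.append((round(float(np.median(X[m,2])),1) if m.any() else None,int(m.sum())))
        print(x0,o)
    m=(abs(vx)<66)&(abs(abs(vy)-17)<9)&(X[:,2]>145)&(X[:,2]<175)
    print('extent x',np.percentile(vx[m],[1,99]))
    for n,lo in(('jaw+',30),('jaw-',-60)):
        m=(abs(vx)<60)&(vy>lo)&(vy<lo+30)&(X[:,2]>120)&(X[:,2]<150); print(n,np.median(X[m,2]) if m.any() else None)
bases(sys.argv[1],157)
E
python3 mb.py t4; python3 mb.py t12
python3 - <<'E'
from h import *
# orange head in t12 and scene
for n,tag in(('top','t12'),('scene','s12')):
    img=cv2.imread(f'pics/{tag}.png'); h=cv2.cvtColor(img,cv2.COLOR_BGR2HSV)
    m=((h[:,:,0]<14)&(h[:,:,1]>200)&(h[:,:,2]>110)).astype(np.uint8)
    for c in cv2.findContours(m,cv2.RETR_EXTERNAL,cv2.CHAIN_APPROX_NONE)[0]:
        if cv2.contourArea(c)<40: continue
        w=plane(n,c.reshape(-1,2),.094)[:,:2].astype(np.float32)*1000; print(n,c.reshape(-1,2).mean(0),cv2.minEnclosingCircle(w))
E
```

```text
-46 [(157.7, 41), (157.9, 40)]
0 [(None, 0), (None, 0)]
46 [(156.8, 37), (157.5, 38)]
extent x [-64.26713285  65.12820326]
jaw+ 133.5759847403748
jaw- 133.7043710308783
-46 [(163.3, 41), (162.7, 39)]
0 [(163.0, 38), (162.7, 39)]
46 [(162.5, 38), (162.1, 37)]
extent x [-64.40927436  64.54655337]
jaw+ 134.38729483436506
jaw- 134.50987405824733
top [390.81818182 242.09090909] ((540.7421875, -340.4803771972656), 21.37044334411621)
top [131.38983051 155.22033898] ((695.5241088867188, 350.77117919921875), 44.64265441894531)
scene [407.74193548 243.35483871] ((798.4796142578125, 329.14117431640625), 37.674110412597656)
scene [110.03076923 136.29230769] ((153.53518676757812, -598.1192016601562), 129.21852111816406)
```

>>> arm_command([
  [[0,0,0],[0,-1,-40],0],
  [[0,0,0],[0,0,-45],0],
  [[0,0,0],[0,0,-30],0],
  [[0,0,0],[0,0,-15],0],
  [[0,0,0],[0,0,0],0.3],
  [[0,0,0],[0,0,0],0.6],
  [[0,0,0],[0,0,0],0.6],
  [[0,0,0],[0,0,0],0.6],
], squeeze=50)

```text
t: 29.5
eef_pos: [0.54, -0.339, 0.2324]
ee_rot: [-3.139, -0.001, -1.558]
force: [1.3, 0.5, -0.1]
width: 0.061
```

>>> arm_command([
  [[0,0,0],[0,0,0],0.8],
  [[0,0,0],[0,0,0],0.8],
  [[0,0,0],[0,0,0],0.8],
  [[0,0,0],[0,0,0],0.8],
  [[0,0,0],[0,0,0],0.8],
])

```text
t: 30.0
eef_pos: [0.5402, -0.3392, 0.2316]
ee_rot: [-3.14, -0.001, -1.558]
force: [1.2, 2.1, 4.4]
width: 0.0434
```

>>> arm_command([
  [[0,0,0],[0,0,20],0.8],
  [[0,0,0],[0,0,45],0.8],
  [[0,0,0],[0,0,45],0.8],
  [[0,0,0],[0,0,45],0.8],
  [[0,0,0],[-2,25,25],0.8],
  [[0,0,0],[-4,40,0],0.8],
  [[0,0,0],[-4,40,0],0.8],
  [[0,0,0],[-4,40,0],0.8],
])

```text
t: 30.8
eef_pos: [0.5243, -0.1928, 0.4093]
ee_rot: [3.138, 0.001, -1.56]
force: [1.1, 0.5, -4.3]
width: 0.0436
```

>>> arm_command([
  [[0,0,0],[-4,40,0],0.8],
  [[0,0,0],[-4,40,0],0.8],
  [[0,0,0],[-4,40,0],0.8],
  [[0,0,0],[0,40,0],0.8],
  [[0,0,0],[0,5,0],0.8],
  [[0,0,0],[0,0,0],0.8],
  [[0,0,0],[0,0,0],0.8],
])

```text
t: 31.5
eef_pos: [0.5132, -0.0295, 0.41]
ee_rot: [3.139, -0.0, -1.559]
force: [0.6, -0.6, -3.7]
width: 0.0431
```

Run:
```python
from h import *
img,d=grab('scene','s13'); crop(img,170,70,330,250,3.3,'c13')
s=get_state(); print(s['t'],s['eef_pos'],s['ee_rot'],s['force'],s['width'])
```

```text
31.55 [ 0.51329964 -0.0298227   0.41014655] [ 3.13986351e+00 -3.58635243e-04 -1.55960152e+00] [-0.18578243 -0.05213228 -5.32799584] 0.042942709910689915
```

View pics/c13.png

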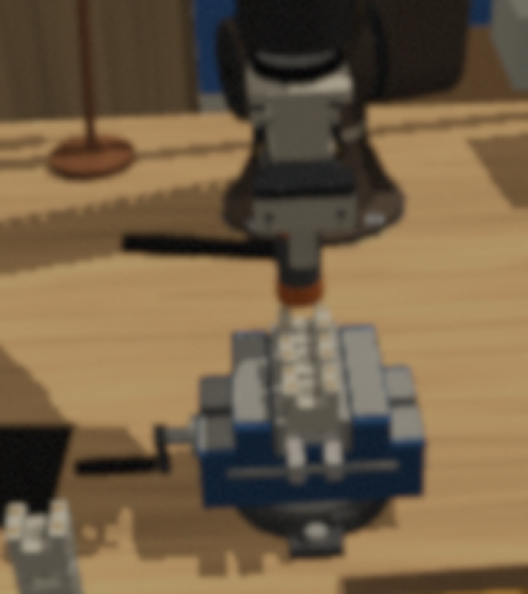

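The mallet hangs straight over the far (-x) base (crop (300,290)). Press down.

>>> arm_command([
  [[0,0,0],[1,1,-12],0.8],
  [[0,0,0],[0,0,-6],0.8],
  [[0,0,0],[0,0,-3],0.8],
  [[0,0,0],[0,0,-2],0.8],
  [[0,0,0],[0,0,-1],0.8],
  [[0,0,0],[0,0,0],0.8],
])

```text
t: 32.15
eef_pos: [0.5146, -0.0283, 0.387]
ee_rot: [-3.141, -0.0, -1.559]
force: [-1.1, -0.8, -2.1]
width: 0.0434
```

>>> arm_command([
  [[0,0,0],[0,0,-1],0.8],
  [[0,0,0],[0,0,-1],0.8],
  [[0,0,0],[0,0,0],0.8],
])

```text
t: 32.45
eef_pos: [0.5148, -0.0281, 0.3851]
ee_rot: [-3.141, -0.0, -1.559]
force: [-0.9, -2.5, 1.2]
width: 0.0433
```

>>> arm_command([
  [[0,0,0],[0,0,-1],0.8],
  [[0,0,0],[0,0,0],0.8],
])

```text
t: 32.65
eef_pos: [0.515, -0.0281, 0.3845]
ee_rot: [-3.14, -0.0, -1.558]
force: [-1.5, -2.6, 4.4]
width: 0.0436
```

>>> arm_command([
  [[0,0,0],[0,0,-1],0.8],
  [[0,0,0],[0,0,-1],0.8],
  [[0,0,0],[0,0,0],0.8],
])

```text
t: 32.95
eef_pos: [0.5149, -0.0282, 0.3844]
ee_rot: [-3.139, -0.001, -1.558]
force: [-6.6, -2.1, 19.4]
width: 0.0434
```

>>> arm_command([
  [[0,0,0],[0,0,-1],0.8],
  [[0,0,0],[0,0,-1],0.8],
  [[0,0,0],[0,0,0],0.8],
])

```text
t: 33.25
eef_pos: [0.515, -0.0282, 0.3841]
ee_rot: [-3.137, -0.001, -1.557]
force: [-11.1, 0.5, 30.9]
width: 0.043
```

>>> arm_command([
  [[0,0,0],[0,0,4],0.8],
  [[0,0,0],[0,0,20],0.8],
  [[0,0,0],[23,0,0],0.8],
  [[0,0,0],[23,0,0],0.8],
  [[0,0,0],[0,0,0],0.8],
  [[0,0,0],[0,0,0],0.8],
])

```text
t: 33.85
eef_pos: [0.5607, -0.0277, 0.4022]
ee_rot: [3.139, 0.001, -1.559]
force: [-1.1, 0.1, -4.7]
width: 0.0429
```

>>> arm_command([
  [[0,0,0],[0,0,-10],0.8],
  [[0,0,0],[0,0,-4],0.8],
  [[0,0,0],[0,0,-2],0.8],
  [[0,0,0],[0,0,-2],0.8],
  [[0,0,0],[0,0,-1],0.8],
  [[0,0,0],[0,0,-1],0.8],
  [[0,0,0],[0,0,0],0.8],
])

```text
t: 34.55
eef_pos: [0.5603, -0.028, 0.3852]
ee_rot: [-3.14, 0.0, -1.558]
force: [-3.5, 1.6, 6.3]
width: 0.0433
```

>>> arm_command([
  [[0,0,0],[0,0,-1],0.8],
  [[0,0,0],[0,0,-1],0.8],
  [[0,0,0],[0,0,-1],0.8],
  [[0,0,0],[0,0,0],0.8],
])

```text
t: 34.95
eef_pos: [0.5603, -0.0279, 0.3842]
ee_rot: [-3.138, -0.0, -1.558]
force: [-7.7, 4.0, 19.3]
width: 0.0432
```

>>> arm_command([
  [[0,0,0],[0,0,-1],0.8],
  [[0,0,0],[0,0,-1],0.8],
  [[0,0,0],[0,0,0],0.8],
])

```text
t: 35.25
eef_pos: [0.5602, -0.0279, 0.3841]
ee_rot: [-3.137, -0.0, -1.557]
force: [-12.6, 5.3, 32.0]
width: 0.0431
```

>>> arm_command([
  [[0,0,0],[0,0,4],0.8],
  [[0,0,0],[0,0,20],0.8],
  [[0,0,0],[23,0,0],0.8],
  [[0,0,0],[23,1,0],0.8],
  [[0,0,0],[0,0,0],0.8],
  [[0,0,0],[0,0,0],0.8],
])

```text
t: 35.85
eef_pos: [0.6065, -0.0271, 0.4017]
ee_rot: [3.14, -0.0, -1.559]
force: [0.2, 0.3, -4.7]
width: 0.0432
```

>>> arm_command([
  [[0,0,0],[0,0,-10],0.8],
  [[0,0,0],[0,0,-4],0.8],
  [[0,0,0],[0,0,-2],0.8],
  [[0,0,0],[0,0,-2],0.8],
  [[0,0,0],[0,0,-1],0.8],
  [[0,0,0],[0,0,-1],0.8],
  [[0,0,0],[0,0,0],0.8],
])

```text
t: 36.55
eef_pos: [0.6065, -0.027, 0.3843]
ee_rot: [-3.14, -0.0, -1.558]
force: [-4.8, 1.3, 8.0]
width: 0.0436
```

>>> arm_command([
  [[0,0,0],[0,0,-1],0.8],
  [[0,0,0],[0,0,-1],0.8],
  [[0,0,0],[0,0,-1],0.8],
  [[0,0,0],[0,0,0],0.8],
])

```text
t: 36.95
eef_pos: [0.6063, -0.027, 0.3842]
ee_rot: [-3.138, -0.001, -1.558]
force: [-11.3, 4.2, 25.3]
width: 0.0431
```

>>> arm_command([
  [[0,0,0],[0,0,4],0.8],
  [[0,0,0],[0,0,40],0.8],
  [[0,0,0],[-8,-30,0],0.8],
  [[0,0,0],[-10,-45,0],0.8],
  [[0,0,0],[-10,-45,0],0.8],
  [[0,0,0],[-10,-45,0],0.8],
  [[0,0,0],[-10,-45,0],0.8],
  [[0,0,0],[-10,-45,0],0.8],
])

```text
t: 37.75
eef_pos: [0.548, -0.2837, 0.423]
ee_rot: [3.141, 0.0, -1.559]
force: [1.7, 0.3, -4.7]
width: 0.0432
```

>>> arm_command([
  [[0,0,0],[-8,-40,0],0.8],
  [[0,0,0],[-3,-17,0],0.8],
  [[0,0,0],[0,0,0],0.8],
  [[0,0,0],[0,0,0],0.8],
])

```text
t: 38.15
eef_pos: [0.5375, -0.3392, 0.4229]
ee_rot: [3.141, 0.001, -1.56]
force: [0.8, 0.3, -4.8]
width: 0.0431
```

```bash
python3 - <<'E'
from h import *
img,d=grab('top','t14'); crop(img,215,150,415,290,4,'c14b')
img,d=grab('scene','s14'); crop(img,110,90,320,270,3.5,'c14')
s=get_state(); print(s['t'],s['eef_pos'],s['ee_rot'],s['force'],s['width'])
E
python3 mb.py t14
```

```text
38.25 [ 0.5379355  -0.33821738  0.42345366] [ 3.14138451e+00  4.63848102e-04 -1.55807675e+00] [-0.49639028  0.40814038 -5.13520323] 0.04358416594440203
-46 [(158.5, 42), (157.3, 40)]
0 [(158.4, 40), (158.0, 38)]
46 [(157.4, 36), (157.1, 39)]
extent x [-62.87304905  65.08080849]
jaw+ 134.3301171216902
jaw- 134.3046001172118
```

View pics/c14b.png

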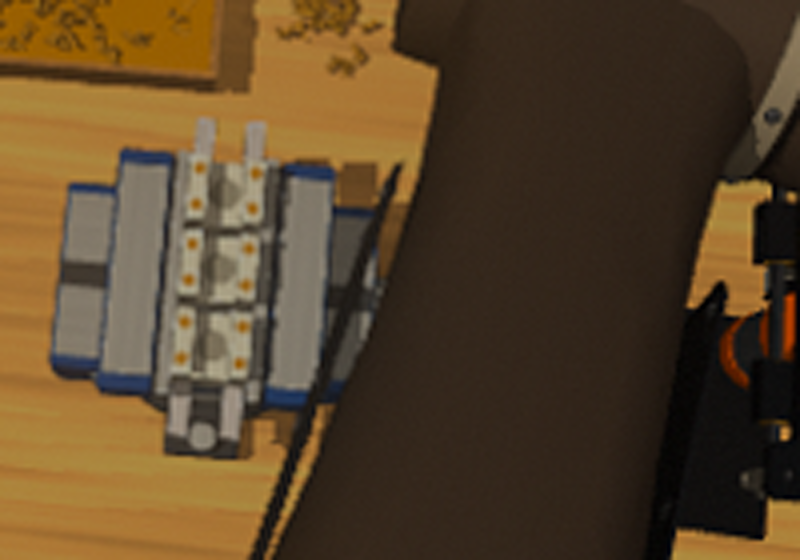

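View pics/c14.png

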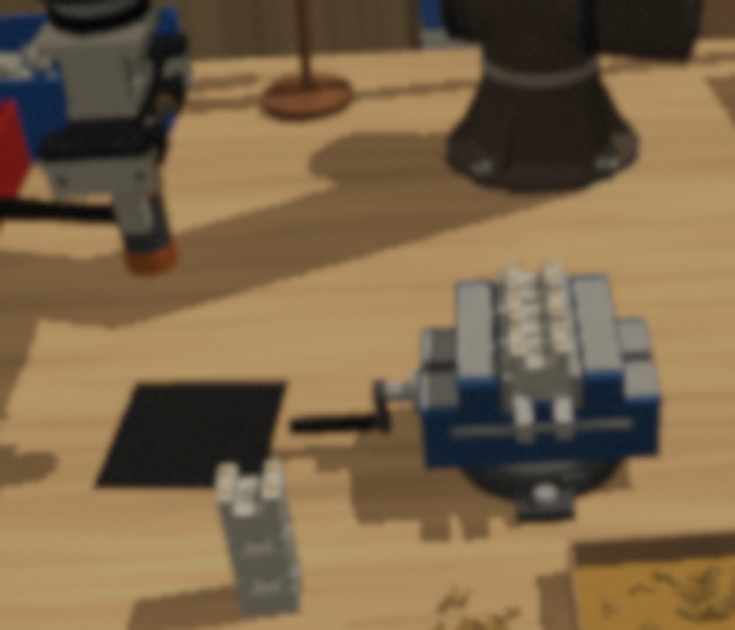

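All three bases dropped about 5 mm (tops ≈157-158 mm, as before clamping). Mat is empty and clear; set the mallet down.

>>> arm_command([
  [[0,0,0],[-2,0,-45],0.8],
  [[0,0,0],[0,0,-45],0.8],
  [[0,0,0],[0,0,-45],0.8],
  [[0,0,0],[0,0,-30],0.8],
  [[0,0,0],[0,0,-15],0.8],
  [[0,0,0],[0,0,-6],0.8],
  [[0,0,0],[0,0,-3],0.8],
  [[0,0,0],[0,0,0],0.8],
])

```text
t: 39.05
eef_pos: [0.5362, -0.3387, 0.2356]
ee_rot: [-3.14, -0.0, -1.558]
force: [0.7, 0.4, -5.1]
width: 0.0433
```

>>> arm_command([
  [[0,0,0],[0,0,-2],0.8],
  [[0,0,0],[0,0,-1],0.8],
  [[0,0,0],[0,0,-1],0.8],
  [[0,0,0],[0,0,0],0.8],
])

```text
t: 39.45
eef_pos: [0.5357, -0.3391, 0.2314]
ee_rot: [-3.141, -0.0, -1.559]
force: [0.5, 1.1, -2.5]
width: 0.0433
```

>>> arm_command([
  [[0,0,0],[0,0,0],0.4],
  [[0,0,0],[0,0,0],0.2],
  [[0,0,0],[0,0,0],0],
  [[0,0,0],[0,0,0],0],
  [[0,0,0],[0,0,0],0],
  [[0,0,0],[0,0,20],0],
  [[0,0,0],[0,0,40],0],
  [[0,0,0],[0,0,45],0],
])

```text
t: 40.25
eef_pos: [0.5352, -0.3389, 0.3357]
ee_rot: [3.138, 0.001, -1.559]
force: [0.5, -0.6, 0.2]
width: 0.0874
```

>>> arm_command([
  [[0,0,0],[0,0,45],0],
  [[0,0,0],[-25,-25,30],0],
  [[0,0,0],[-35,-30,0],0],
  [[0,0,0],[-35,-30,0],0],
  [[0,0,0],[-35,-30,0],0],
  [[0,0,0],[-30,-30,0],0],
  [[0,0,0],[0,0,0],0],
  [[0,0,0],[0,0,0],0],
])

```text
t: 41.05
eef_pos: [0.3746, -0.4848, 0.4108]
ee_rot: [-3.142, 0.0, -1.561]
force: [0.2, 0.6, 0.3]
width: 0.0877
```

```bash
python3 - <<'E'
from h import *
img,d=grab('top','t15'); crop(img,95,90,475,300,2,'c15b')
img,d=grab('scene','s15'); cv2.imwrite('pics/c15.png',cv2.resize(img,None,fx=1.5,fy=1.5))
s=get_state(); print(s['t'],s['eef_pos'],s['force'])
E
sed -e 's/top0/t15/g' -e 's/for v in (210,222,235)/for v in ()/' m1.py > m2.py; python3 m2.py; python3 mb.py t15
```

```text
41.15 [ 0.37590448 -0.48382999  0.41083106] [ 0.07023161  0.50499306 -0.57954698]
0.003936767578125
jaw [561.  -28.6] [149.6 134.6] 0.9 px [270. 216.]
par [483.1 -57.2] [31.7 36.5] 6.0 px [276. 252.]
par [483.7 -13.1] [22.4 39. ] 71.5 px [260. 250.]
par [649.6 -42.9] [26.1 12.6] 5.6 px [278. 186.]
par [650.  -11.3] [23.4 10.1] 6.0 px [266. 184.]
mallet head [ 534.1 -338.1] [40.8 44.7] 48.9 px [390. 245.]
mallet head [ 535.6 -442.2] [266.  162.2] 1.2 px [438. 258.]
mallet handle [ 521.6 -409.3] [95.4 21.1] 77.3 px [413. 254.]
mallet handle [ 526.9 -325.2] [39.7 24. ] 27.1 px [381. 248.]
mallet handle [ 550.5 -228.9] [15.7 26.7] 5.9 px [345. 236.]
mat [ 522.8 -342. ] [149.8 148.8] 87.0 px [383. 252.]
stack [ 727.9 -245.8] [45.  46.5] 3.2 px [361. 164.]
-46 [(158.3, 41), (157.5, 40)]
0 [(157.2, 41), (157.8, 39)]
46 [(157.7, 37), (157.0, 38)]
extent x [-63.02925868  64.79912415]
jaw+ 134.37541998489542
jaw- 134.40449107209395
```

View pics/c15b.png

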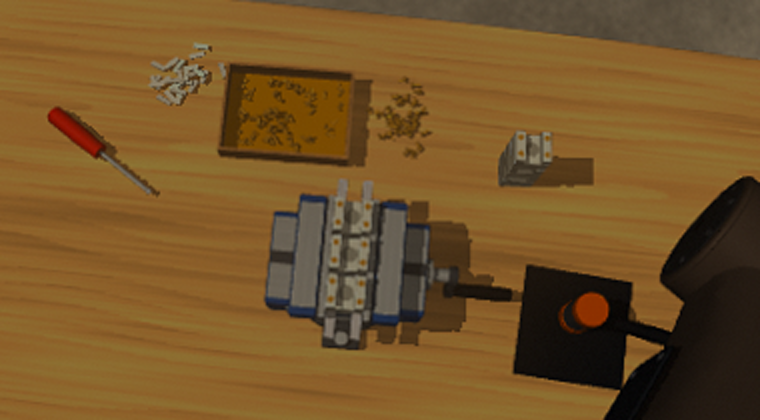

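View pics/c15.png

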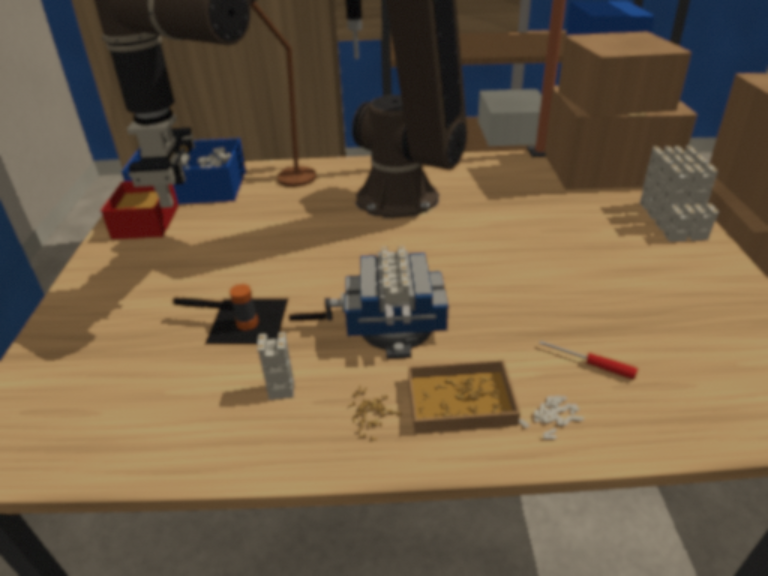

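The mallet stands upright on the mat (scene (243,307)), the vise is tight with three seated bases (scene (397,280)), and the tray, stack and screwdriver are unmoved. Handing in.

```bash
python3 -c "
from station import *
print(job_done())"
```

```text
the job is handed in; nothing more can be done
None
```

The job is handed in, at about 41 s of robot time, and my last checks met every final condition I could measure. No verdict was reported.

I stood all three bases on the parallels, 46 mm apart. I then cranked the vise from about 2.1 rad to about 22.3 rad, close to the stop. Next I gripped the mallet by its head, pressed each base down with roughly 30 N until it stopped hard, and stood the mallet back on its mat.

**Seating:** Tightening raised the base tops to about 162–163 mm. After tapping they read 157.0–158.3 mm, against 157 mm nominal. The mallet stopped at the same height (±0.3 mm) on all three. The depth readings scatter by about 1 mm: the jaw tops read 134.4 mm instead of 133. I did not test directly that the parallels can no longer slide.

**Mallet:** It stands upright with its centre about 12 mm from the mat's centre. The arm ended clear of everything, with no force on the tool.

**Left alone:** The stack measured within 1 mm of its starting place. The tray and screwdriver look unmoved in the final pictures, but I did not measure them. No base was knocked aside during the run.

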